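# Load loose vials into a gated roll-down chute

### The arm

A 6-joint arm with a two-finger parallel gripper is mounted at the origin on a cart in front of the work surface, level with it; the furniture and walls round the work are solid. World frame = base frame: x ahead of the robot, y to its left, z up, the work surface at z = 0. Lengths are in m, angles in rad, forces in N, time in s.
With the tool pointing down it reaches from about 0.375 to 0.975 m from the base axis. Payload 3.8 kg.
Tool frame: the origin (TCP) lies between the finger pads; the fingertips stand 11 mm ahead of it and the grasp point (between the pads) lies 8 mm behind it; x points along the fingers, z is the direction in which the jaws open and shut, and the axes are right-handed (so a half turn about x gives the same grasp; the last joint's range is limited). The gripper opens to 85 mm and grips with 20 to 120 N. Pads are 22 mm wide; open, the fingers measure 114 mm over their backs; the gripper's body (76 mm by 85 mm) begins 54 mm behind the grasp point. The pads swing forward as they close: fully open they stand 13 mm farther back than shut.
Start: joints at [1.119, 0.264, 1.604, -0, 1.274, -0.037], TCP at [0.272, 0.618, 0.242] pointing down, gripper open.
Joint ranges: [-2.63, 2.63], [-0.94, 2.18], [0.31, 2.57], [-1.31, 4.45], [0, 2.66], [-2.55, 2.55]. Speed limits (rad/s): [2.57, 2.57, 3.14, 3.14, 3.14, 3.14].

### API

Orientations are given as a rotation vector (axis times angle).
In Python, from workcell import bot gives the robot as it stands.
- The arm moves only by the tool step_arm, never from a script. Its argument "targets" is one flat list of numbers, 7 for each row, row after row: the shift along the tool's x, y, z in m, then the turn, a rotation vector about the tool's x, y, z in degrees, then the closure in counts, from 0 (fully open) to 255 (shut). A call has 1 to 20 rows; each row is the pose to reach, as a shift and turn from the pose commanded when the call began, along the tool's axes at that moment; what a row does not reach only later rows make up. A row lasts 1/8 s, in which the tool goes at most 62.5 mm and 10.7 degrees, less where a joint would pass 70% of its speed; a pose out of reach is approached as far as the arm can. A call with a gripper value outside its range is refused whole. The fingers move at their own pace and stop on an object; "squeeze" is the grip in N (left out, the last holds). Time passes only in rows, so rows that repeat a pose let the fingers close. It gives the time, the measured TCP pose, the force and the opening at its end, in the units of the state.
- bot.read_state(): the state, without advancing time (a new reading comes with each control period).
- bot.read_camera(name): name is "scene" or "top"; returns a dict with "frame" (400x640x3 uint8, red, green, blue), "depth" (400x640 float32, m along the optical axis (not along the pixel's ray), 0 where there is no reading), "fx", "fy", "cx", "cy" (pixels), "rvec" (rotation vector, rad) and "tvec" (3), from world to camera coordinates, as OpenCV has them. Camera axes: x right, y down, z forward; pixel columns grow to the right and rows downward; lengths in m; the calibration is good to about 2 mm. A picture is of the moment at which its call begins.
- bot.finish_job(): hands the job in, once; it reports no verdict.
The state is a dict: "time": time; "q": joint angles; "joint_vel": joint speeds; "joint_torque": joint torques, N m; "tool_pos": TCP position; "tcp_rot": TCP orientation; "wrist_force": force on the tool from outside, world axes, zero at the start; "torque": the same for the moment, N m; "width": opening from 0.0 (shut) to 1.0 (fully open).
Only numpy, scipy, OpenCV 4.12 (cv2) and the standard library are available. Lean on these libraries where they do the work, as an engineer would, in place of code of your own. Each camera call takes 0.05 s, during which the arm holds its last target.

### The job

Three glass sample vials lie loose on the bench and roll at a touch. First swing the orange gate of the white sloping chute fully shut across its low end, then lay all three vials crosswise in the chute so that they roll down and come to rest one behind another against the gate; leave the gate shut and do not disturb the other things on the bench.

Things in the scene. Friction and masses are not known exactly. Their poses are not given: they have to be found in the camera images.
- vial_1: Round glass sample vial, brown contents, white cap, 25 mm diameter, 52 mm long, 17 to 34 g; rolls freely at the least push. Origin: centre of its flat base; z runs along the vial to the cap (middle 26 mm along z). Starts lying on the bench, axis 12.5 mm up, under the front of the riser's board, pointing roughly front to back, its middle from 15 mm in front of the board's front edge to 6 mm behind it.
- vial_2: Round glass sample vial, brown contents, white cap, 25 mm diameter, 52 mm long, 17 to 34 g; rolls freely at the least push. Origin: centre of its flat base; z runs along the vial to the cap (middle 26 mm along z). Starts lying on the bench, axis 12.5 mm up, in front of the tall reagent bottle, pointing roughly at it, cap towards it, its middle 57 to 63 mm from the bottle's axis.
- vial_3: Round glass sample vial, brown contents, white cap, 25 mm diameter, 52 mm long, 17 to 34 g; rolls freely at the least push. Origin: centre of its flat base; z runs along the vial to the cap (middle 26 mm along z). Starts lying on the bench, axis 12.5 mm up, on the open bench to the left of the roll of tape, its middle 75 to 110 mm from the middle of the roll.
- chute: White sloping chute on a grey base (84 x 150 mm), fixed; place and yaw vary. Origin on the bench under its middle, z up. It runs along its y axis, low end at -y. Channel 60 mm wide inside (x = -30 to 30 mm), for vials lying along x. Flat floor tilted 0.25 rad: surface 37 mm high at y = 0, 16 mm at y = -82 mm, 58 mm at y = 82 mm. Walls 4 mm thick, 14 mm above the floor; lip at the high end 15 mm.
- chute_lay (a point): Point on the surface of the chute's floor, mid-width, 45 mm up-slope of its middle in y (axes as the chute's): a good place to lay a vial down so that it rolls on down the slope. Three vials at rest against the shut gate have their axes at about y = -76, -52 and -27 mm in the chute's frame.
- gate (a joint): Orange gate: level bar 104 mm long, 6 mm thick, 19 to 35 mm above the bench, on an upright pivot, with an upright round post (12 mm across, top 49 mm up) 98 mm from the pivot. 0 = shut on its stop, bar across the low end along the chute's -x; at angle a it points along (-cos a, -sin a) in the chute's frame. Starts at 0.6 to 0.95, range 0 to 1.2. Stays where left; 1 N at 40 mm moves it.
- gate_pivot (a point): Axis of the gate's pivot, on the bench surface (axes as the chute's), at x = 42, y = -92 mm in the chute's frame: a fixed post of 8 mm radius, top 47 mm up. The gate's bar is centred on this axis; shut, its channel-side face is at y = -89 mm.
- riser: Grey bench riser, fixed; place and yaw vary. Origin on the bench under the middle of the front edge of its board; x to the back, y left, z up. Board 140 mm deep, 260 mm wide, 185 to 197 mm above the bench, a rail near its front edge to 204 mm, things on it to 237 mm. Side panels 10 mm thick at y = +-118 mm from x = 20 mm back; feet 18 mm wide, 4 mm high, from x = 10 mm; open in front.
- bottle_100: Bystander, not to be disturbed. Clear reagent bottle with blue cap, 54 mm across, 100 mm tall. Origin: centre of its underside.
- tape_roll: Bystander, not to be disturbed. Roll of paper tape lying flat, 62 mm across, 19 mm tall. Origin: centre of its underside.
- dropper_bottle: Bystander, not to be disturbed. Amber dropper bottle, 32 mm across, 97 mm tall. Origin: centre of its underside.
- slide_carton: Bystander, not to be disturbed. White and blue card box, 31 by 81 mm, 28 mm tall. Origin: centre of its underside.
- timer: Bystander, not to be disturbed. White timer lying flat, 56 by 64 mm, 19 mm tall. Origin: centre of its underside.
- petri_1: Bystander, not to be disturbed. Petri dish, 60 mm across, 16 mm tall. Origin: centre of its underside.

How it is judged:
By the outcome, as a careful person would: the job done as asked, in the order asked, and still so for the second after the job is handed in, with the robot touching nothing.
It also fails if it takes over 72 s, if anything falls off the work surface, if the arm or the gripper's body presses on something with over 40 N, if the wrist force passes 120 N, or if a joint passes its speed limit or range.

## Working session

There is one attempt and no reset: what is moved stays moved. The work goes in short steps, Python scripts to look and compute and a tool call to move; the robot and the scene stay as the last step left them, time stands still between calls to the robot, and variables do not carry over. Pictures are saved under pics/ and viewed, and the job is handed in when it is done.

Besides the shell and the picture viewer there is one more tool, called in YAML: its name, and indented under it one key for each argument. step_arm: Moves the arm, as the interface text tells. Its arguments: {"type":"object","properties":{"targets":{"type":"array","items":{"type":"number"}},"squeeze":{"type":"number"}},"required":["targets"]}

```bash
mkdir -p pics; ls
python3 - <<'E'
from workcell import bot
import cv2,numpy as np
s=bot.read_state();print(s)
for n in("scene","top"):
    c=bot.read_camera(n);cv2.imwrite(f"pics/{n}0.png",c["frame"][:,:,::-1]);np.savez(f"{n}0.npz",**c)
    print(n,c["fx"],c["fy"],c["cx"],c["cy"],c["rvec"],c["tvec"])
E
```

```text
pics
{'time': 0.0, 'q': array([ 1.11908139e+00,  2.64758631e-01,  1.60540523e+00,  7.71832886e-06,
        1.27364703e+00, -3.68525438e-02]), 'joint_vel': array([ 0.00029138,  0.00032466, -0.00011072, -0.00011889, -0.00148725,
       -0.00081064]), 'joint_torque': array([-3.07379232e-04, -5.15113378e+01, -3.67318547e+01, -1.25269262e-04,
        1.30966731e-02, -1.07934235e-05]), 'tool_pos': array([0.27173068, 0.61712008, 0.24094141]), 'tcp_rot': array([-0.89959462,  1.37931993,  0.89772553]), 'wrist_force': array([ 0.37268701, -0.27770139, -0.60956839]), 'torque': array([-0.02563577,  0.00374912,  0.02998121]), 'width': 0.9964776475712344}
scene 490.05953564288205 490.05953564288205 319.10573150746575 198.36998558645277 [ 2.01699916 -0.55528236  0.32298124] [-0.41807108  0.2013829   1.28103433]
top 486.5193063933026 486.5193063933026 322.9605680219041 202.67261920443738 [ 2.15405714 -2.05414164  0.23420194] [0.0217627  0.53570073 1.51767544]
```

View pics/scene0.png

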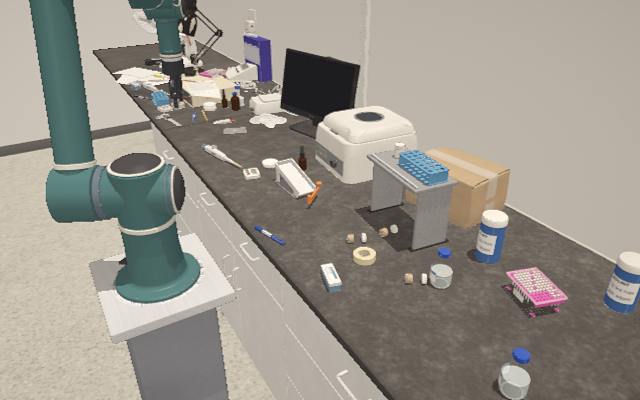

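View pics/top0.png

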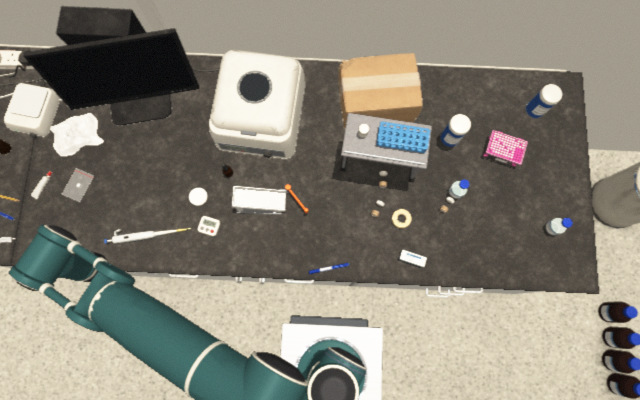

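```bash
cat > h.py <<'E'
import numpy as np,cv2
from scipy.spatial.transform import Rotation as R
def load(n): return dict(np.load(n))
def cast(c,uv,z):
    uv=np.atleast_2d(np.array(uv,float));M=R.from_rotvec(c["rvec"]).as_matrix();o=-M.T@c["tvec"]
    d=np.c_[(uv[:,0]-c["cx"])/c["fx"],(uv[:,1]-c["cy"])/c["fy"],np.ones(len(uv))]@M
    return o+d*((z-o[2])/d[:,2])[:,None]
def proj(c,P):
    P=np.atleast_2d(P);M=R.from_rotvec(c["rvec"]).as_matrix();p=P@M.T+c["tvec"]
    return np.c_[c["fx"]*p[:,0]/p[:,2]+c["cx"],c["fy"]*p[:,1]/p[:,2]+c["cy"]]
def crop(c,x,y,w,h,s,fn):
    cv2.imwrite(fn,cv2.resize(c["frame"][y:y+h,x:x+w,::-1],None,fx=s,fy=s,interpolation=cv2.INTER_CUBIC))
def cloud(c):
    d=c["depth"];v,u=np.indices(d.shape);M=R.from_rotvec(c["rvec"]).as_matrix()
    p=np.dstack([(u-c["cx"])/c["fx"]*d,(v-c["cy"])/c["fy"]*d,d])
    return (p-c["tvec"])@M
E
python3 - <<'E'
from h import *
t=load("top0.npz");s=load("scene0.npz")
crop(t,220,160,100,75,8,"pics/t_chute.png")
crop(t,340,110,140,105*1,5,"pics/t_v0.png");crop(t,350,160,130,70,6,"pics/t_v.png")
crop(s,230,140,110,80,7,"pics/s_chute.png");crop(s,320,200,160,100,5,"pics/s_v.png")
E
```

```text
(no output)
```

View pics/t_chute.png

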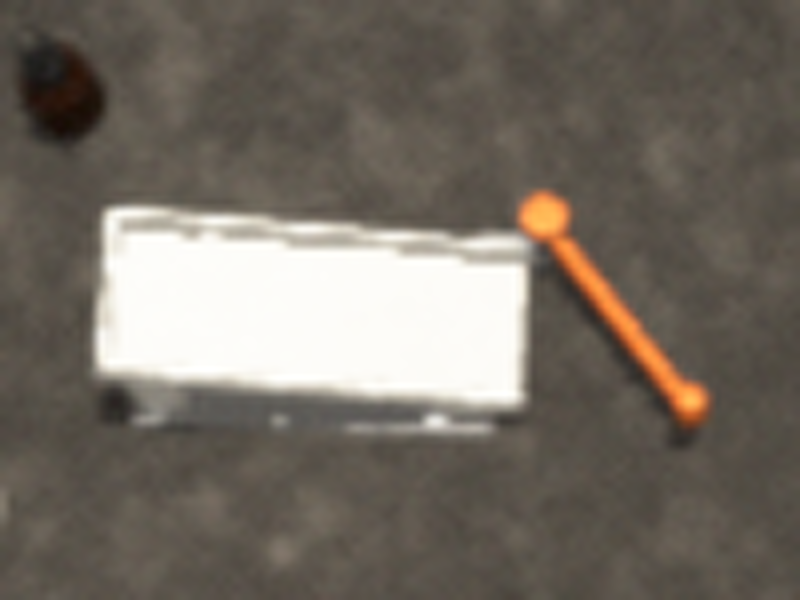

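View pics/t_v.png

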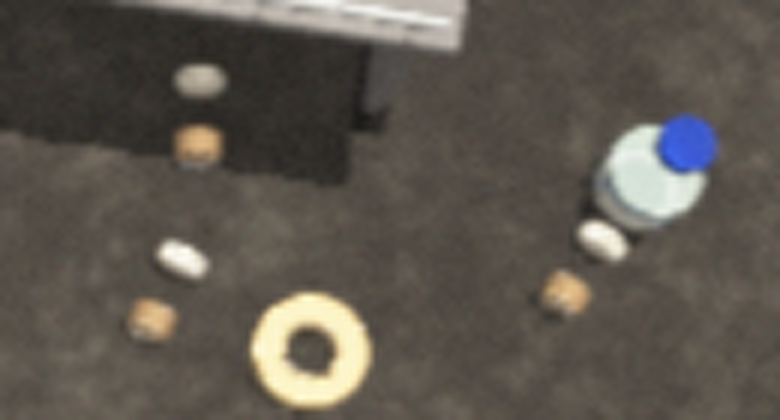

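View pics/s_v.png

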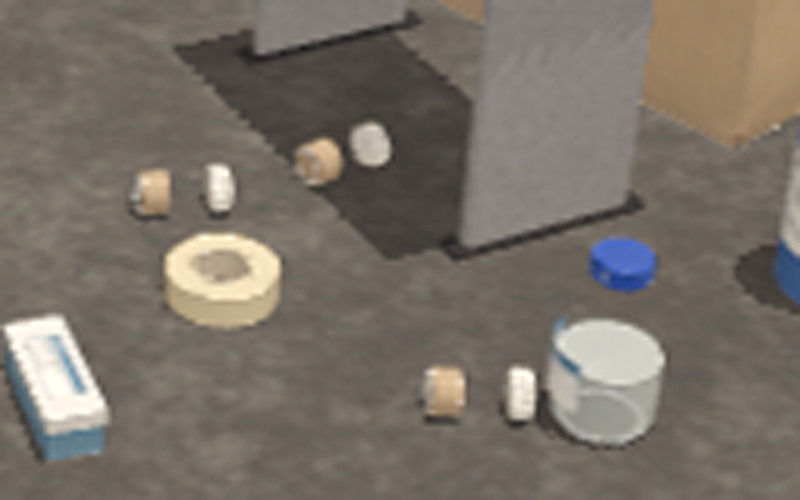

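View pics/s_chute.png

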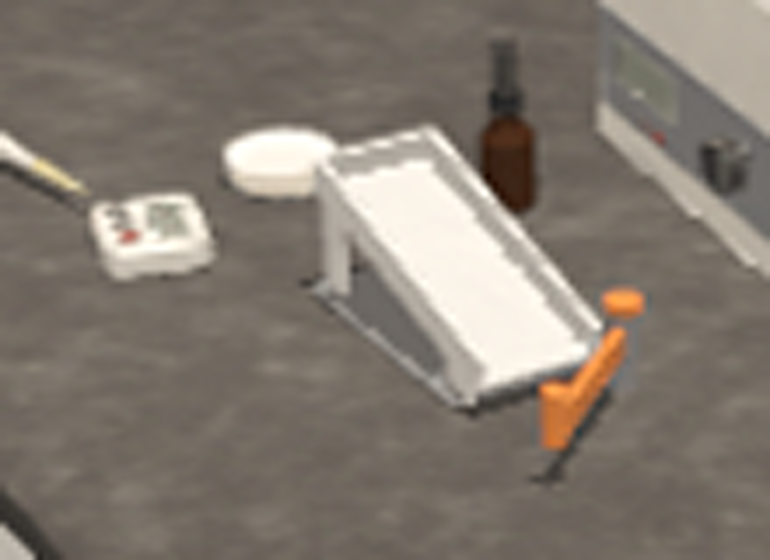

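Run:
```python
from h import *
np.set_printoptions(precision=4,suppress=True)
t=load("top0.npz");s=load("scene0.npz")
def T(x,y):return [220+(x+.5)/8-.5,160+(y+.5)/8-.5]
def S(x,y):return [230+(x+.5)/7-.5,140+(y+.5)/7-.5]
piv=cast(t,T(544,214),.047)[0];post=cast(t,T(692,398),.049)[0]
piv2=cast(s,S(624,303),.047)[0];post2=cast(s,S(556,388),.049)[0]
print("piv",piv,piv2,"post",post,post2,np.linalg.norm((post-piv)[:2]))
a=cast(t,T(106,207),.072)[0];b=cast(t,T(530,236),.030)[0]
c=cast(t,T(97,375),.072)[0];d=cast(t,T(523,405),.030)[0]
print(a,b,c,d)
for p,q in((b,a),(d,c)): print("yaw",np.arctan2(-(q-p)[0],(q-p)[1]),np.linalg.norm((q-p)[:2]))
print("width",np.linalg.norm((a-c)[:2]),np.linalg.norm((b-d)[:2]))
# vials
for nm,c,roi in(("t",t,(350,160,130,70)),("s",s,(320,215,160,75))):
    x,y,w,h=roi;f=c["frame"][y:y+h,x:x+w];hsv=cv2.cvtColor(f,cv2.COLOR_RGB2HSV)
    br=((hsv[...,0]>8)&(hsv[...,0]<20)&(hsv[...,1]>75)&(hsv[...,2]>110)).astype(np.uint8)
    wh=((hsv[...,1]<45)&(hsv[...,2]>125)).astype(np.uint8)
    for k,m in(("brown",br),("white",wh)):
        n,l,st,ce=cv2.connectedComponentsWithStats(m)
        for i in range(1,n):
            if 12<st[i,4]<150:
                uv=ce[i]+[x,y];print(nm,k,st[i,4],uv,cast(c,uv,.0125)[0,:2])
```

```text
piv [0.5864 0.1662 0.047 ] [0.5809 0.1622 0.047 ] post [0.5116 0.1011 0.049 ] [0.5093 0.1019 0.049 ] 0.09910545134590282
[0.5743 0.3413 0.072 ] [0.581  0.1728 0.03  ] [0.5048 0.3388 0.072 ] [0.5093 0.1711 0.03  ]
yaw 0.0398614209062653 0.16864210275185762
yaw 0.027059711467636232 0.16777215930271855
width 0.06956420557273717 0.07172095650362176
t brown 39 [382.7436 183.5641] [ 0.6203 -0.1509]
t brown 37 [444.1892 208.0811] [ 0.5456 -0.3575]
t brown 42 [375.0952 212.7143] [ 0.5187 -0.1275]
t white 26 [383.     172.6154] [ 0.6587 -0.151 ]
t white 40 [450.075 199.575] [ 0.5757 -0.3775]
t white 38 [380.  202.5] [ 0.5544 -0.143 ]
s brown 37 [384.9189 231.2432] [ 0.623  -0.1484]
s brown 36 [350.7778 238.8333] [ 0.5146 -0.1301]
s brown 40 [409.025 278.25 ] [ 0.5409 -0.3562]
s white 57 [393.614  228.3333] [ 0.6549 -0.1489]
s white 58 [477.9828 241.2931] [ 0.8175 -0.3265]
s white 51 [363.4706 236.5882] [ 0.5526 -0.1393]
s white 15 [338.2667 237.5333] [ 0.4875 -0.106 ]
s white 13 [322.     239.7692] [ 0.4413 -0.0918]
s white 22 [331.4545 239.4091] [ 0.4655 -0.1041]
s white 55 [329.     246.4727] [ 0.4408 -0.1307]
s white 39 [378.2051 247.0256] [ 0.5573 -0.2037]
s white 32 [353.5  275.25] [ 0.4266 -0.2735]
s white 14 [404.9286 277.2857] [ 0.5345 -0.3478]
s white 60 [423.5833 277.9   ] [ 0.5736 -0.3742]
s white 16 [372.625 278.25 ] [ 0.4615 -0.3087]
s white 15 [364.2667 288.4   ] [ 0.42   -0.3306]
```

Run:
```python
from h import *
np.set_printoptions(precision=4,suppress=True)
t=load("top0.npz");s=load("scene0.npz")
def S(x,y):return [230+(x+.5)/7-.5,140+(y+.5)/7-.5]
# scene chute corners: wall tops. high-left outer (318,168)? high-right (432,125), low-right (605,325)
for n,p,z in(("high far",(432,125),.072),("high near",(318,172),.072),("low far",(608,328),.03)):
    print(n,cast(s,S(*p),z)[0])
# orange masks
for nm,c in(("t",t),("s",s)):
    hsv=cv2.cvtColor(c["frame"],cv2.COLOR_RGB2HSV);m=(hsv[...,0]<18)&(hsv[...,1]>150)&(hsv[...,2]>150)
    v,u=np.nonzero(m);k=(u>280)&(u<330)&(v>170)&(v<225);print(nm,k.sum());P=cloud(c)[m][k];print(P[P[:,2]>.04].round(3)[:12])
P=cloud(t)
# white chute cloud
x,y=(P[...,0],P[...,1]);m=(abs(x-.545)<.025)&(abs(y-.255)<.07)
A=np.c_[P[m][:,:2],np.ones(m.sum())];co=np.linalg.lstsq(A,P[m][:,2],rcond=None)[0]
print("plane",co,"yaw",np.arctan2(-co[0],co[1]),"slope",np.hypot(*co[:2]),"res",np.std(A@co-P[m][:,2]),"y at z=.037:",(.037-co[2]-co[0]*.543)/co[1])
# riser: top view front edge of board
crop(t,335,105,105,80,7,"pics/t_riser.png")
for nm,c in(("t",t),("s",s)):
    P=cloud(c).reshape(-1,3);k=(P[:,2]>.185)&(P[:,2]<.25)&(P[:,0]>.5)&(P[:,0]<.9)&(P[:,1]<.05)&(P[:,1]>-.35)
    Q=P[k];print(nm,k.sum(),Q.min(0),Q.max(0))
    r=cv2.minAreaRect(Q[:,:2].astype(np.float32));print(cv2.boxPoints(r))
    r=cv2.convexHull(Q[:,:2].astype(np.float32));print(r[:,0].round(3).tolist())
```

```text
high far [0.5738 0.3432 0.072 ]
high near [0.4984 0.3221 0.072 ]
low far [0.5777 0.172  0.03  ]
t 104
[[0.595 0.169 0.044]
 [0.594 0.165 0.047]
 [0.59  0.171 0.049]
 [0.591 0.168 0.046]
 [0.59  0.165 0.049]
 [0.592 0.162 0.044]
 [0.587 0.175 0.046]
 [0.586 0.171 0.05 ]
 [0.587 0.168 0.047]
 [0.589 0.165 0.043]
 [0.586 0.161 0.053]
 [0.583 0.174 0.049]]
s 88
[[0.582 0.176 0.044]
 [0.583 0.17  0.046]
 [0.586 0.169 0.046]
 [0.586 0.163 0.049]
 [0.575 0.164 0.047]
 [0.578 0.162 0.048]
 [0.585 0.167 0.043]
 [0.588 0.165 0.043]
 [0.588 0.16  0.045]
 [0.574 0.161 0.045]
 [0.578 0.163 0.043]
 [0.581 0.16  0.044]]
plane [-0.016   0.2518 -0.018 ] yaw 0.06360053146181331 slope 0.2523485264747007 res 0.00392010284883502 y at z=.037: 0.25294720634416246
t 3751 [ 0.6237 -0.2702  0.1855] [ 0.791  -0.0004  0.2455]
[[ 0.6212 -0.2564]
 [ 0.7631 -0.2732]
 [ 0.7937 -0.0152]
 [ 0.6518  0.0017]]
[[0.7910000085830688, -0.029999999329447746], [0.7910000085830688, -0.017000000923871994], [0.7879999876022339, -0.014000000432133675], [0.6690000295639038, -0.0], [0.6620000004768372, -0.0010000000474974513], [0.
[... 1184 characters left out ...]
05], [0.6570000052452087, -0.003000000026077032], [0.652999997138977, -0.003000000026077032], [0.6499999761581421, -0.007000000216066837], [0.6489999890327454, -0.013000000268220901], [0.6389999985694885, -0.0860000029206276], [0.621999979019165, -0.23100000619888306], [0.6209999918937683, -0.24400000274181366], [0.621999979019165, -0.25200000405311584], [0.621999979019165, -0.2590000033378601], [0.628000020980835, -0.26100000739097595], [0.656000018119812, -0.26600000262260437], [0.718999981880188, -0.27399998903274536], [0.7329999804496765, -0.2750000059604645], [0.7580000162124634, -0.2750000059604645], [0.7630000114440918, -0.2619999945163727], [0.7879999876022339, -0.03999999910593033]]
```

View pics/t_riser.png

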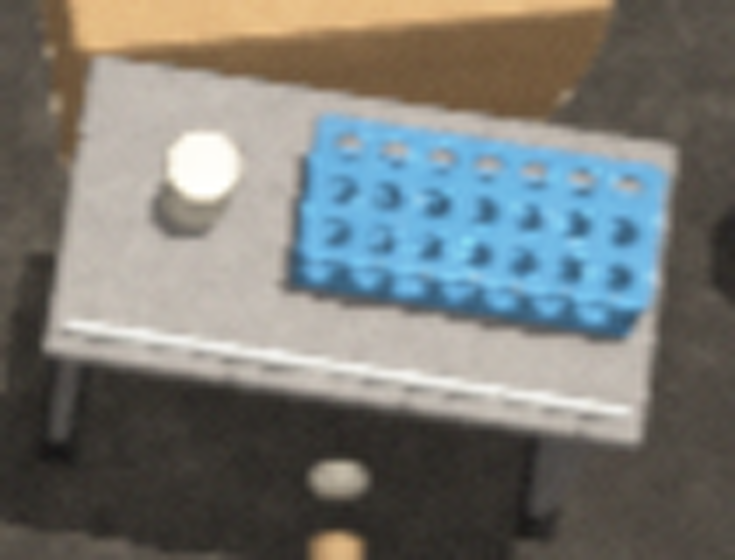

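```bash
cat >> h.py <<'E'
np.set_printoptions(precision=4,suppress=True)
def pose(d,tilt,flip=1,roll=0):
    """tool pointing down, tilted by tilt(deg) toward horizontal dir angle d(deg); tool z horizontal"""
    d=np.radians(d);t=np.radians(tilt);h=np.array([np.cos(d),np.sin(d),0])
    x=np.cos(t)*np.array([0,0,-1])+np.sin(t)*h
    z=flip*np.array([-np.sin(d),np.cos(d),0]);return np.c_[x,np.cross(z,x),z]
def rel(p0,R0,p,Rm):
    return np.r_[(R0.T@(np.array(p)-p0)),np.degrees(R.from_matrix(R0.T@Rm).as_rotvec())]
def cur():
    from workcell import bot
    s=bot.read_state();return s["tool_pos"],R.from_rotvec(s["tcp_rot"]).as_matrix(),s
E
python3 - <<'E'
from h import *
p,M,s=cur();print(p,M)
for f in(1,-1):
    print(f,rel(p,M,[.52,.06,.15],pose(0,0,f)))
E
```

```text
[0.2718 0.6172 0.2411] [[-0.0008 -0.9152  0.403 ]
 [-0.0018  0.403   0.9152]
 [-1.      0.     -0.002 ]]
1 [  0.0919  -0.4517  -0.4097 -23.7676  -0.1124  -0.0265]
-1 [  0.0919  -0.4517  -0.4097 156.2323  -0.0366   0.1554]
```

step_arm:
  targets: [0.03,-0.15,-0.14,-8,0,0,255,0.06,-0.3,-0.27,-16,0,0,255,0.09,-0.45,-0.41,-23.8,0,0,255,0.09,-0.45,-0.41,-23.8,0,0,255,0.09,-0.45,-0.41,-23.8,0,0,255,0.09,-0.45,-0.41,-23.8,0,0,255,0.09,-0.45,-0.41,-23.8,0,0,255,0.09,-0.45,-0.41,-23.8,0,0,255,0.09,-0.45,-0.41,-23.8,0,0,255,0.09,-0.45,-0.41,-23.8,0,0,255,0.09,-0.45,-0.41,-23.8,0,0,255,0.09,-0.45,-0.41,-23.8,0,0,255]
  squeeze: 30

```text
time: 1.6
tool_pos: [0.5181, 0.0613, 0.1519]
tcp_rot: [-1.208, 1.21, 1.21]
wrist_force: [-0.2, 0.0, -0.3]
width: 0.002
```

Run:
```python
from h import *
p,M,s=cur();print(s["time"],p,M,s["width"],s["wrist_force"])
print(rel(p,M,[.52,.06,.04],pose(0,0)))
```

```text
1.6 [0.5181 0.0613 0.1519] [[-0.0012 -1.      0.0005]
 [ 0.0005  0.0005  1.    ]
 [-1.      0.0012  0.0005]] 0.0022993093665620665 [-0.164   0.0103 -0.3101]
[ 0.1119 -0.002  -0.0013 -0.0279  0.0272 -0.0688]
```

step_arm:
  targets: [0.05,0,0,0,0,0,255,0.1,0,0,0,0,0,255,0.117,0,0,0,0,0,255,0.117,0,0.01,0,0,0,255,0.117,0,0.02,0,0,0,255,0.117,0,0.03,0,0,0,255,0.117,0,0.04,0,0,0,255,0.117,0,0.05,0,0,0,255,0.117,0,0.06,0,0,0,255,0.117,0,0.068,0,0,0,255,0.117,0,0.072,0,0,0,255,0.117,0,0.075,0,0,0,255,0.117,0,0.075,0,0,0,255]

```text
time: 3.22
tool_pos: [0.5186, 0.1363, 0.0352]
tcp_rot: [-1.21, 1.209, 1.21]
wrist_force: [0.6, -0.0, 0.8]
width: -0.006
```

Run:
```python
from h import *
from workcell import bot
c=bot.read_camera("top");np.savez("t1.npz",**c);crop(c,240,160,80,75,8,"pics/t1.png")
c=bot.read_camera("scene");np.savez("s1.npz",**c);crop(c,240,130,100,75,8,"pics/s1.png")
```

```text
(no output)
```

View pics/t1.png

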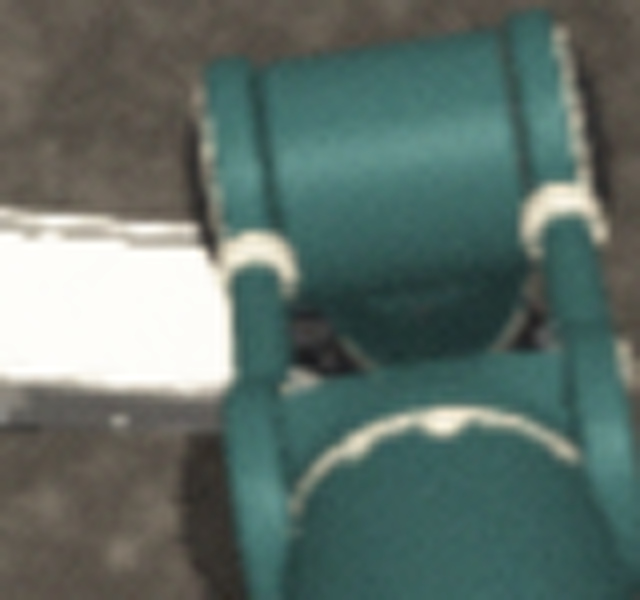

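View pics/s1.png

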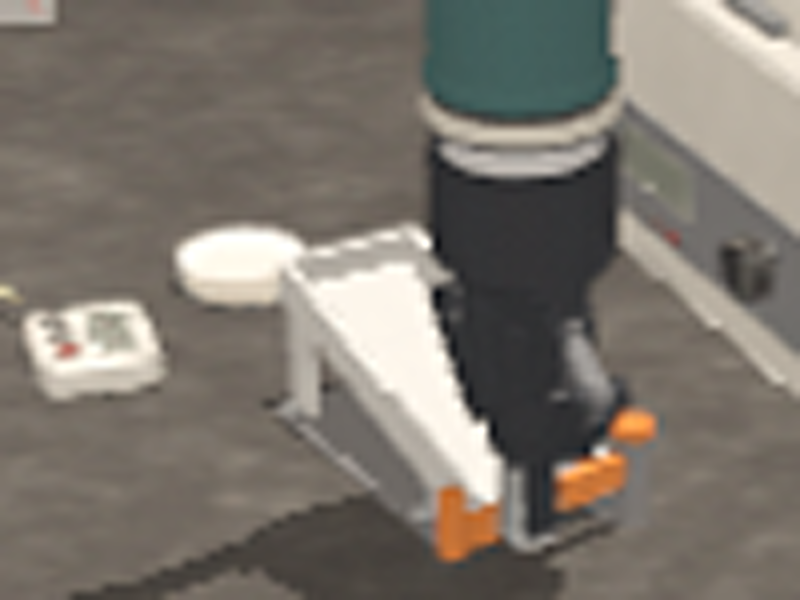

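step_arm:
  targets: [0,0,0.003,0,0,0,255,0,0,0.006,0,0,0,255,0,0,0.007,0,0,0,255]

```text
time: 3.7
tool_pos: [0.5185, 0.1433, 0.0353]
tcp_rot: [-1.21, 1.209, 1.21]
wrist_force: [0.5, -1.3, -0.0]
width: -0.002
```

step_arm:
  targets: [0,0,0.002,0,0,0,255,0,0,0.003,0,0,0,255]

```text
time: 3.95
tool_pos: [0.5185, 0.1463, 0.0353]
tcp_rot: [-1.21, 1.209, 1.21]
wrist_force: [-1.1, -0.5, -0.5]
width: 0.001
```

step_arm:
  targets: [0,0,0.002,0,0,0,255,0,0,0.003,0,0,0,255]

```text
time: 4.2
tool_pos: [0.5186, 0.1493, 0.0353]
tcp_rot: [-1.21, 1.209, 1.21]
wrist_force: [-0.4, -0.5, 0.4]
width: -0.003
```

step_arm:
  targets: [0,0,0.002,0,0,0,255,0,0,0.002,0,0,0,255]

```text
time: 4.45
tool_pos: [0.5185, 0.15, 0.0352]
tcp_rot: [-1.212, 1.21, 1.21]
wrist_force: [-0.2, -5.5, 0.1]
width: -0.003
```

Run:
```python
from h import *
from workcell import bot
c=bot.read_camera("scene");np.savez("s2.npz",**c);crop(c,270,160,60,50,12,"pics/s2.png")
```

```text
(no output)
```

View pics/s2.png

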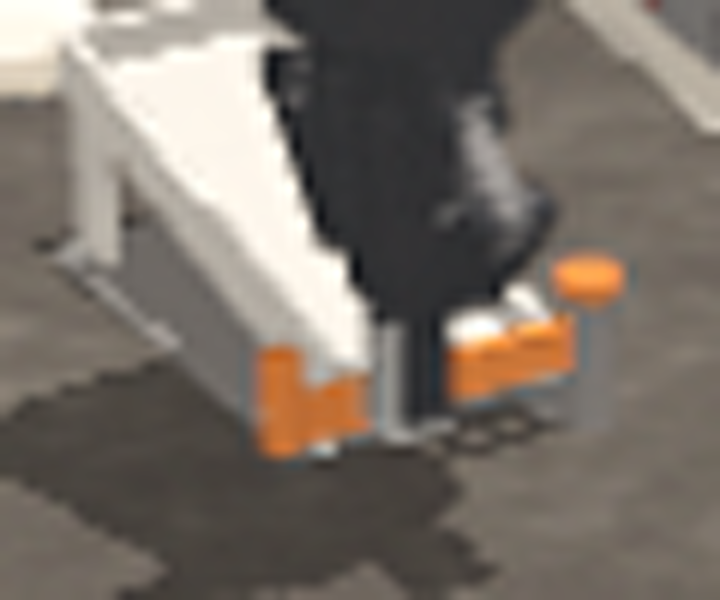

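step_arm:
  targets: [0,0,0.0015,0,0,0,255,0,0,0.0015,0,0,0,255,0,0,-0.02,0,0,0,255,-0.04,0,-0.03,0,0,0,255,-0.1,0,-0.06,0,0,0,200,-0.12,0,-0.12,0,0,0,130,-0.12,0,-0.18,0,0,0,130,-0.12,0,-0.18,0,0,0,130,-0.12,0,-0.18,0,0,0,130]

```text
time: 5.62
tool_pos: [0.5186, -0.0287, 0.1551]
tcp_rot: [-1.208, 1.209, 1.209]
wrist_force: [0.1, 0.3, -0.2]
width: 0.49
```

Run:
```python
from h import *
from workcell import bot
c=bot.read_camera("scene");np.savez("s3.npz",**c);crop(c,220,130,130,90,6,"pics/s3.png")
p,M,s=cur();print(p,s["width"],s["time"])
print(rel(p,M,[.535,-.135,.08],pose(-18.6,0)),rel(p,M,[.535,-.135,.013],pose(-18.6,0)))
t=load("top0.npz");print("tape",cast(t,[401.6,218.3],.0095))
```

```text
[ 0.5185 -0.028   0.1549] 0.48846763939161825 5.675
[ 0.0748 -0.0165 -0.107  18.6285  0.0398 -0.0405] [ 0.1418 -0.0166 -0.1071 18.6285  0.0398 -0.0405]
tape [[ 0.5047 -0.2163  0.0095]]
```

View pics/s3.png

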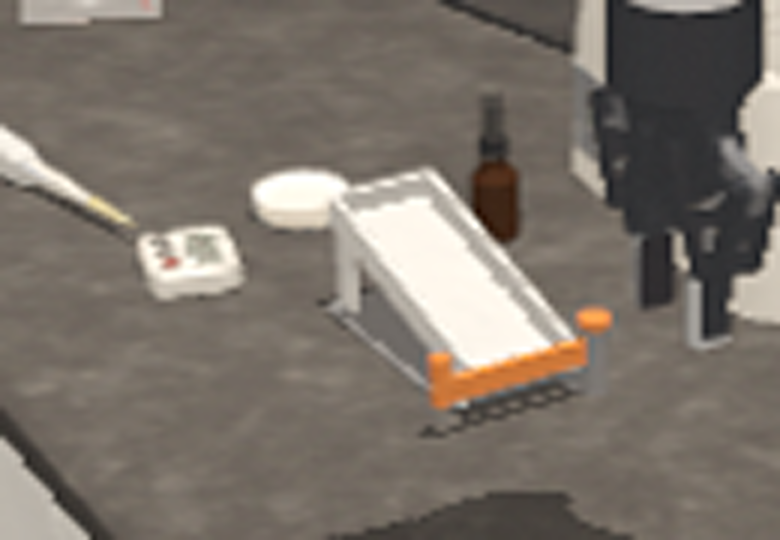

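step_arm:
  targets: [0.03,-0.008,-0.05,9,0,0,130,0.06,-0.0165,-0.107,18.6,0,0,130,0.075,-0.0165,-0.107,18.6,0,0,130,0.075,-0.0165,-0.107,18.6,0,0,130,0.1,-0.0165,-0.107,18.6,0,0,130,0.125,-0.0165,-0.107,18.6,0,0,130,0.141,-0.0165,-0.107,18.6,0,0,130,0.141,-0.0165,-0.107,18.6,0,0,130,0.141,-0.0165,-0.107,18.6,0,0,255,0.141,-0.0165,-0.107,18.6,0,0,255,0.141,-0.0165,-0.107,18.6,0,0,255,0.141,-0.0165,-0.107,18.6,0,0,255]
  squeeze: 25

```text
time: 7.18
tool_pos: [0.5362, -0.136, 0.0153]
tcp_rot: [-0.968, 1.344, 0.966]
wrist_force: [-0.2, 2.5, 4.9]
width: 0.28
```

step_arm:
  targets: [-0.03,0,0,0,0,0,255,-0.09,0,0,0,0,0,255,-0.13,0,0,0,0,0,255]

```text
time: 7.55
tool_pos: [0.5358, -0.1362, 0.1467]
tcp_rot: [-0.968, 1.344, 0.966]
wrist_force: [0.6, -0.6, -0.8]
width: 0.284
```

```bash
cat >> h.py <<'E'
YAW=.035;ORG=np.array([.541,.256,0])
RC=R.from_euler("z",YAW).as_matrix()
def lay(y,clear,x=0):
    """pose TCP with tool normal to floor, vial axis at TCP"""
    n=np.array([0,-np.sin(.25),np.cos(.25)]);f=np.array([x,y,.037+y*np.tan(.25)])
    X=-n;Z=np.array([0,np.cos(.25),np.sin(.25)])
    return ORG+RC@(f+n*clear),RC@np.c_[X,np.cross(Z,X),Z]
E
python3 - <<'E'
from h import *
from workcell import bot
c=bot.read_camera("scene");np.savez("s4.npz",**c);crop(c,320,150,100,75,8,"pics/s4.png")
p,M,s=cur();print(p,s["width"],s["time"],s["wrist_force"])
for cl in(.1,.05,.016):
  P,Q=lay(-.045,cl);print(cl,P,rel(p,M,P,Q))
t=bot.read_camera("top");np.savez("t4.npz",**t);crop(t,220,160,100,75,8,"pics/t4.png")
E
```

```text
[ 0.5391 -0.1372  0.1524] 0.2826139791180773 7.6 [ 1.4273 -0.3217  2.4689]
0.1 [0.5434 0.1863 0.1224] [  0.029    0.0992   0.308  -20.4003 -14.2709   3.1659]
0.05 [0.543  0.1987 0.074 ] [  0.0774   0.1041   0.3196 -20.4003 -14.2709   3.1659]
0.016 [0.5427 0.2071 0.041 ] [  0.1103   0.1074   0.3275 -20.4003 -14.2709   3.1659]
```

View pics/s4.png

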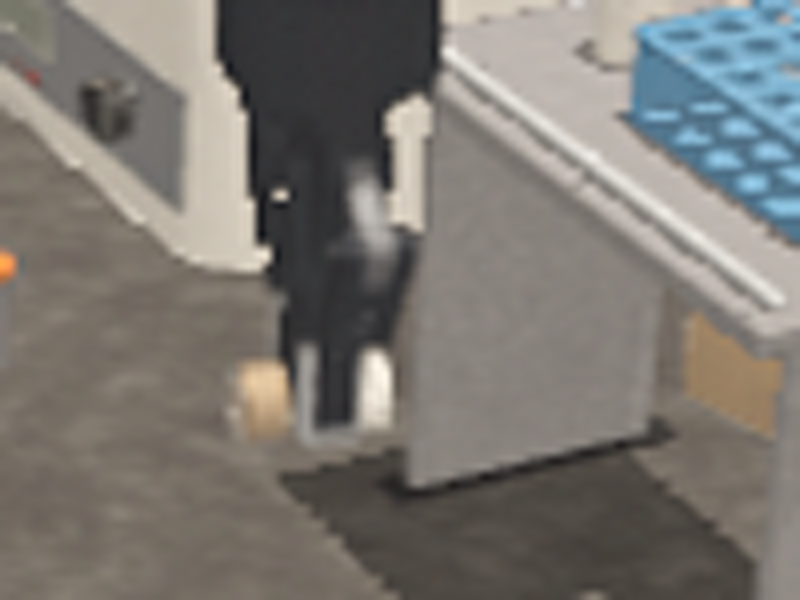

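View pics/t4.png

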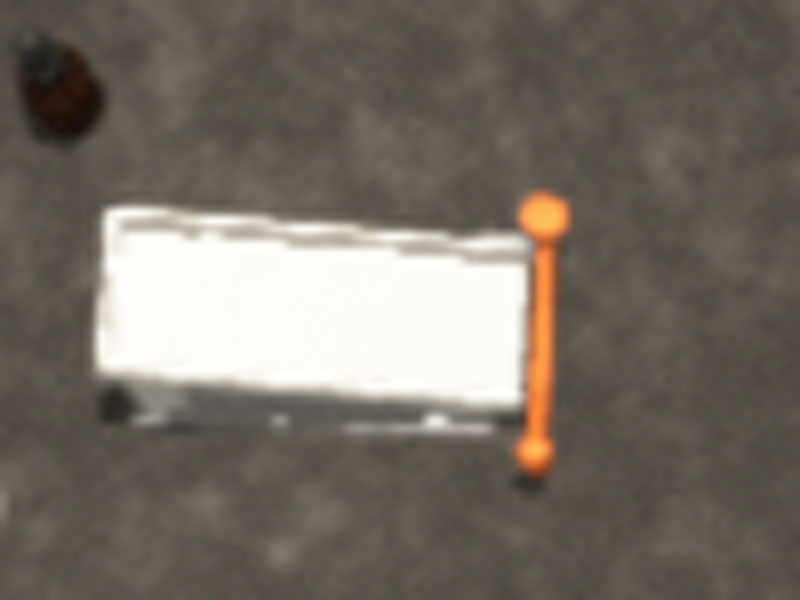

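Run:
```python
from h import *
from workcell import bot
for i in range(2):
  s_=bot.read_camera("scene");p,M,s=cur();print(p,s["time"])
def C(x,y):return [320+(x+.5)/8-.5,150+(y+.5)/8-.5]
def blobs(c,roi,z):
    x,y,w,h=roi;f=c["frame"][y:y+h,x:x+w];hsv=cv2.cvtColor(f,cv2.COLOR_RGB2HSV)
    br=((hsv[...,0]>8)&(hsv[...,0]<20)&(hsv[...,1]>75)&(hsv[...,2]>110)).astype(np.uint8)
    wh=((hsv[...,1]<45)&(hsv[...,2]>150)).astype(np.uint8)
    for k,m in(("brown",br),("white",wh)):
        n,l,st,ce=cv2.connectedComponentsWithStats(m)
        for i in range(1,n):
            if 8<st[i,4]<150:
                uv=ce[i]+[x,y];print(k,st[i],uv,cast(c,uv,z)[0,:2])
blobs(s_,(340,185,35,25),p[2])
t=load("t4.npz")
def T(x,y):return [220+(x+.5)/8-.5,160+(y+.5)/8-.5]
a=cast(t,T(544,214),.047)[0];b=cast(t,T(534,452),.049)[0];print(a,b,"yaw",np.arctan2(*(a-b)[[1,0]]),np.linalg.norm(a-b))
s=load("s3.npz")
def S(x,y):return [220+(x+.5)/6-.5,130+(y+.5)/6-.5]
a=cast(s,S(594,320),.047)[0];b=cast(s,S(441,360),.049)[0];print(a,b,"yaw",np.arctan2(*(a-b)[[1,0]]),np.linalg.norm(a-b))
```

```text
[ 0.5373 -0.1366  0.1474] 7.7
[ 0.5356 -0.1361  0.1451] 7.75
brown [12  9  5  9 32] [354.1875 198.9375] [ 0.5177 -0.1355]
white [18  8  7 11 20] [359.35 199.05] [ 0.5294 -0.1433]
white [25  8  5  9 35] [367.3429 197.0286] [ 0.5548 -0.1452]
[0.5864 0.1662 0.047 ] [0.4862 0.1638 0.049 ] yaw 0.02365119244844718 0.10018005895256017
[0.5804 0.1621 0.047 ] [0.4831 0.1606 0.049 ] yaw 0.015266788575058721 0.09724391452225173
```

```bash
sed -i 's/YAW=.035;ORG=np.array(\[.541,.256,0\])/YAW=.028;ORG=np.array([.541,.255,0])/' h.py
python3 - <<'E'
from h import *
p,M,s=cur();print(p)
for cl in(.1,.04,.016):
  P,Q=lay(-.045,cl);print(cl,P,rel(p,M,P,Q))
E
```

```text
[ 0.5356 -0.1361  0.1451]
0.1 [0.543  0.1853 0.1224] [  0.0225   0.0955   0.307  -20.0614 -14.1984   2.626 ]
0.04 [0.5425 0.2001 0.0643] [  0.0806   0.1007   0.3209 -20.0614 -14.1984   2.626 ]
0.016 [0.5424 0.2061 0.041 ] [  0.1039   0.1028   0.3265 -20.0614 -14.1984   2.626 ]
```

step_arm:
  targets: [0.006,0.024,0.06,-5,-3.5,0.6,255,0.01,0.04,0.12,-10,-7,1.2,255,0.015,0.06,0.18,-15,-10.5,2,255,0.02,0.08,0.24,-20,-14.2,2.6,255,0.0225,0.0955,0.29,-20,-14.2,2.6,255,0.0225,0.0955,0.307,-20,-14.2,2.6,255,0.0225,0.0955,0.307,-20,-14.2,2.6,255,0.0806,0.1007,0.321,-20,-14.2,2.6,255,0.0806,0.1007,0.321,-20,-14.2,2.6,255,0.0806,0.1007,0.321,-20,-14.2,2.6,255]

```text
time: 9.0
tool_pos: [0.5423, 0.1993, 0.0639]
tcp_rot: [-1.038, 1.014, 1.339]
wrist_force: [-0.0, 0.4, -0.0]
width: 0.278
```

Run:
```python
from h import *
from workcell import bot
c=bot.read_camera("scene");np.savez("s5.npz",**c);crop(c,250,150,80,60,10,"pics/s5.png")
p,M,s=cur();print(p,s["width"],s["time"],s["wrist_force"])
P,Q=lay(-.045,.04);print(P,rel(p,M,P,Q))
```

```text
[0.5434 0.1995 0.0651] 0.2795845116900458 9.05 [ 0.855   0.3858 -0.5039]
[0.5425 0.2001 0.0643] [ 0.0009  0.0008  0.0004 -0.1266  0.044   0.0712]
```

View pics/s5.png

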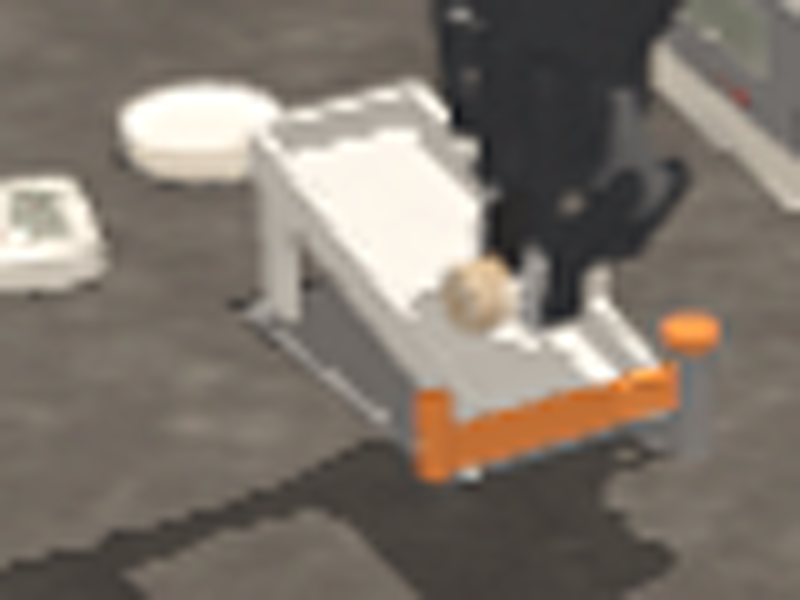

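Run:
```python
from h import *
s=load("s5.npz")
def S(x,y):return [250+(x+.5)/10-.5,150+(y+.5)/10-.5]
def ch(w):return (w-ORG)@RC*1000
def pr(uv,z): return ch(cast(s,uv,z)[0])
print("brown c",pr(S(482,290),.065),"left edge",pr(S(441,292),.065))
# near wall outer top edge points, z=30..72
for p,z in(((258,135),.072),((415,388),.031),((335,255),.052)): print("near outer",pr(S(*p),z))
for p,z in(((415,85),.072),((660,355),.031)): print("far outer?",pr(S(*p),z))
print("piv",pr(S(692,328),.047),"post",pr(S(436,397),.049))
hsv=cv2.cvtColor(s["frame"],cv2.COLOR_RGB2HSV)[170:190,290:306]
print(hsv[...,1])
```

```text
brown c [-23.2513 -59.5428  65.    ] left edge [-35.454  -53.4801  65.    ]
near outer [-35.4526  75.6294  72.    ]
near outer [-45.4788 -51.5689  31.    ]
near outer [-39.5269  13.4634  52.    ]
far outer? [31.8405 83.0142 72.    ]
far outer? [ 36.233  -75.4167  31.    ]
piv [ 39.423  -90.7865  47.    ] post [-59.1521 -90.8674  49.    ]
[[ 18  17  18  17  18  17  14  18  14  18  18  17  11  11  10   9]
 [ 17  17  17  17  18  18  17  20  12  21  18  17  11   5  10   5]
 [ 17  18  19  17  17  18  18  20  13  13  17  11  11  11  15  10]
 [ 18  18  18  18  19  18  18  18  10  14  12  17  11  10  10  14]
 [ 18  18  18  18  19  17  16  16  13  25  12  18  12  10  10   5]
 [ 18  18  18  18  19  18  17  21  70  87  41  21  13  14   6  17]
 [ 18  18  17  17  22  40  51  73  82  86  90   6  16  14  15  17]
 [ 18  18  16  17  25  56  75  71  78  79  80  29  17  15  18  11]
 [ 17  17  17  18  44  68  62  68  70  74  51  29  17  16  16  17]
 [ 19  19  21  29  61  66  55  72  71  72  53  37  17  14  12  16]
 [ 19  23  22  25  44  85  64  59  73  73  58  37  14  11   4  21]
 [ 22  20  24  22  34  75  63  59  80  77  55  39  11  12   8  24]
 [ 23  22  22  21  28  46  60  70  75  53  29  21  17  13  16  23]
 [ 23  24  22  24  22  27  36  43  29  17  15  17  19  18  18  18]
 [ 23  23  22  23  23  22  22  21  23  24  24  23  20  18  24  20]
 [ 23  23  23  22  21  22  25  23  22  22  24  22  22  25  25  25]
 [ 24  24  24  22  22  22  22  22  24  22  24  24  22  22  23  22]
 [ 21  21  20  20  21  22  22  21  22  22  22  22  22  22  21  22]
 [ 17  25  24  35  44  22  20  21  22  23  22  22  22  19  18  21]
 [ 12  98 187 199 157  63  19  22  21  21  18  21  22  21  40 103]]
```

step_arm:
  targets: [0.01,0,0,0,0,0,255,0.0225,0,0,0,0,0,255,0.0225,0,0,0,0,0,255]

```text
time: 9.43
tool_pos: [0.542, 0.2061, 0.0413]
tcp_rot: [-1.039, 1.013, 1.34]
wrist_force: [1.2, 0.2, -1.0]
width: 0.279
```

Run:
```python
from h import *
from workcell import bot
c=bot.read_camera("scene");np.savez("s6.npz",**c);crop(c,250,150,80,60,10,"pics/s6.png")
p,M,s=cur();print(p,s["width"],s["time"],s["wrist_force"])
P,Q=lay(-.045,.0175);print(P,rel(p,M,P,Q))
```

```text
[0.542  0.2062 0.0416] 0.2761419082447193 9.475 [ 1.7759 -0.0721 -0.4489]
[0.5424 0.2057 0.0425] [-0.001  -0.0004 -0.0002 -0.0673  0.0278 -0.0543]
```

View pics/s6.png

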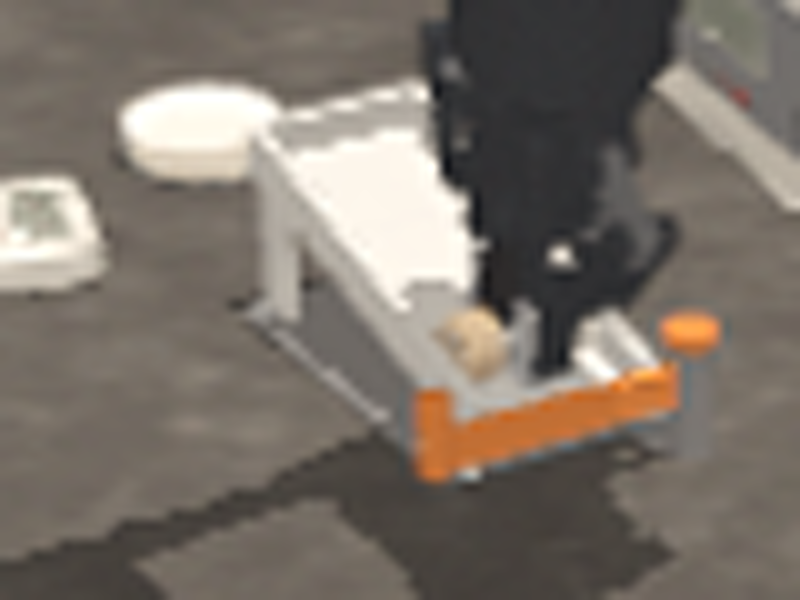

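step_arm:
  targets: [0,0,0,0,0,0,180,0,0,0,0,0,130,0,0,0,0,0,0,130,-0.01,0,0,0,0,0,130,-0.03,0,0,0,0,0,130,-0.06,0,0,0,0,0,130,-0.1,0,0,0,0,0,130]

```text
invalid input at $.targets: expected a multiple of 7 numbers
```

step_arm:
  targets: [0,0,0,0,0,0,180,0,0,0,0,0,0,130,0,0,0,0,0,0,130,-0.01,0,0,0,0,0,130,-0.03,0,0,0,0,0,130,-0.06,0,0,0,0,0,130,-0.1,0,0,0,0,0,130]

```text
time: 10.35
tool_pos: [0.5423, 0.1808, 0.1404]
tcp_rot: [-1.039, 1.013, 1.34]
wrist_force: [-0.4, 0.1, 0.0]
width: 0.489
```

Run:
```python
from h import *
from workcell import bot
c=bot.read_camera("scene");np.savez("s7.npz",**c);crop(c,250,150,80,60,10,"pics/s7.png")
p,M,s=cur();print(p,s["width"],s["time"],s["wrist_force"])
v1=np.array([.639,-.150]);d=0
# v2 tilt 30, grip 10mm toward base from middle
for nm,m,dd,off in(("v2",[.559,-.3664],-31,-.010),("v1",[.639,-.150],-.5,-.011)):
    u=np.array([np.cos(np.radians(dd)),np.sin(np.radians(dd))]);g=np.array(m)+off*u
    print(nm,g,rel(p,M,[*g,.12],pose(dd,30)))
```

```text
[0.5464 0.1805 0.1471] 0.49227567618286217 10.4 [1.471  0.6379 3.6665]
v2 [ 0.5504 -0.3612] [ -0.1086   0.0105  -0.5314  28.0178  22.3622 -32.6627]
v1 [ 0.628  -0.1499] [ -0.0559  -0.0726  -0.3289  -1.7615  14.6178 -29.6225]
```

View pics/s7.png

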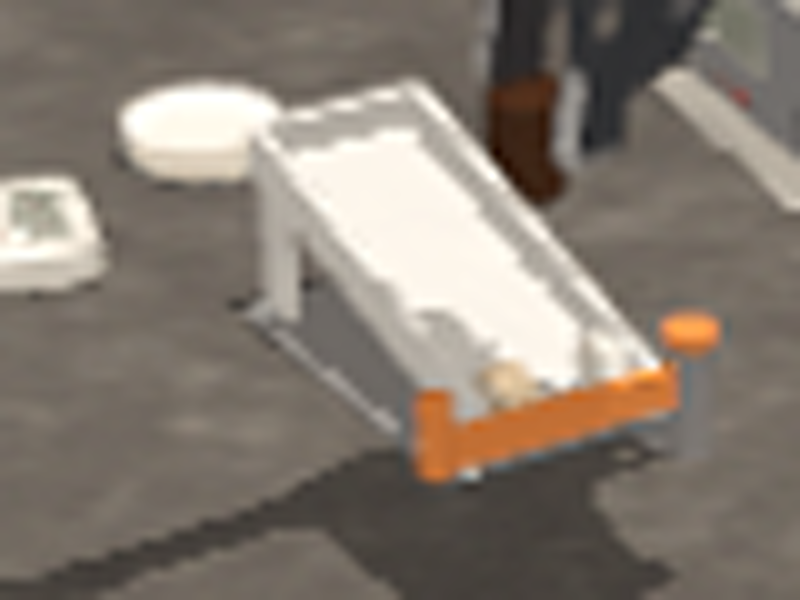

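Run:
```python
from h import *
p,M,s=cur();print(p,s["time"])
dd=-31;u=np.array([np.cos(np.radians(dd)),np.sin(np.radians(dd))]);g=np.array([*(np.array([.559,-.3664])-.005*u),.020])
Q=pose(dd,30);pre=g-.1*Q[:,0];print(g,pre);print(rel(p,M,pre,Q))
```

```text
[0.5464 0.1805 0.1471] 10.4
[ 0.5547 -0.3638  0.02  ] [ 0.5119 -0.3381  0.1066]
[ -0.0899   0.0485  -0.5112  28.0178  22.3622 -32.6627]
```

step_arm:
  targets: [-0.015,0.008,-0.06,5,4,-6,130,-0.03,0.016,-0.12,10,8,-12,130,-0.045,0.024,-0.18,15,12,-17,130,-0.06,0.032,-0.24,20,16,-22,130,-0.07,0.038,-0.3,24,20,-28,130,-0.08,0.044,-0.36,28,22.4,-32.7,130,-0.085,0.047,-0.42,28,22.4,-32.7,130,-0.088,0.0485,-0.48,28,22.4,-32.7,130,-0.09,0.0485,-0.511,28,22.4,-32.7,130,-0.09,0.0485,-0.511,28,22.4,-32.7,130,-0.09,0.0485,-0.511,28,22.4,-32.7,130,-0.09,0.0485,-0.511,28,22.4,-32.7,130]

```text
time: 11.9
tool_pos: [0.5082, -0.336, 0.0997]
tcp_rot: [-1.113, 1.137, 0.403]
wrist_force: [0.3, -0.5, -0.3]
width: 0.492
```

Run:
```python
from h import *
from workcell import bot
c=bot.read_camera("scene");np.savez("s8.npz",**c);crop(c,370,210,90,80,8,"pics/s8.png")
c=bot.read_camera("scene");p,M,s=cur();print(p,s["time"])
dd=-31;u=np.array([np.cos(np.radians(dd)),np.sin(np.radians(dd))]);g=np.array([*(np.array([.559,-.3664])-.005*u),.020])
Q=pose(dd,30);print(rel(p,M,g,Q))
```

```text
[ 0.5084 -0.336   0.0996] 12.0
[ 0.096  -0.0076  0.0004  0.3068 -0.2438 -0.3725]
```

View pics/s8.png

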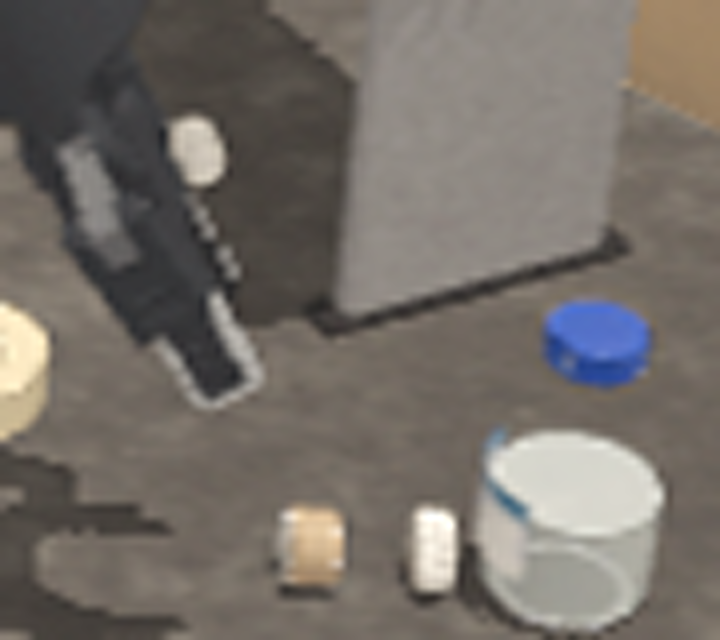

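step_arm:
  targets: [0,-0.0076,0,0.3,-0.2,-0.4,130,0.04,-0.0076,0,0.3,-0.2,-0.4,130,0.07,-0.0076,0,0.3,-0.2,-0.4,130,0.096,-0.0076,0,0.3,-0.2,-0.4,130,0.096,-0.0076,0,0.3,-0.2,-0.4,130,0.096,-0.0076,0,0.3,-0.2,-0.4,255,0.096,-0.0076,0,0.3,-0.2,-0.4,255,0.096,-0.0076,0,0.3,-0.2,-0.4,255,0.096,-0.0076,0,0.3,-0.2,-0.4,255]

```text
time: 13.12
tool_pos: [0.5543, -0.3655, 0.0203]
tcp_rot: [-1.111, 1.131, 0.394]
wrist_force: [0.5, -0.3, -0.7]
width: 0.277
```

Run:
```python
from h import *
from workcell import bot
c=bot.read_camera("scene");np.savez("s9.npz",**c);crop(c,370,210,90,80,8,"pics/s9.png")
p,M,s=cur();print(p,s["time"],s["wrist_force"],s["width"])
```

```text
[ 0.5543 -0.3656  0.0203] 13.175 [-0.8958  1.2696  2.8161] 0.2785360647236436
```

View pics/s9.png

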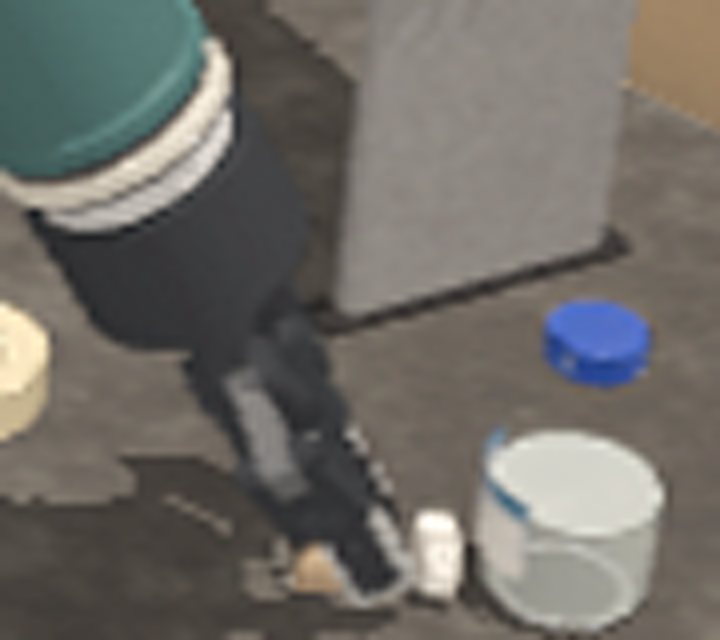

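```bash
cat >> h.py <<'E'
def lay2(y,clear,x,tilt):
    n=np.array([0,-np.sin(.25),np.cos(.25)]);f=np.array([x,y,.037+y*np.tan(.25)])
    return ORG+RC@(f+n*clear),RC@R.from_euler("x",.25).as_matrix()@pose(0,tilt)
E
python3 - <<'E'
from h import *
p,M,s=cur();print(p)
print("up .1", M.T@[0,0,.1], "up.13 back", M.T@[-.04,0.02,.13])
q=p+np.array([-.04,.02,.13])
for cl in(.1,.045): P,Q=lay2(-.015,cl,-.0044,30);print(cl,P,rel(p,M,P,Q),rel(q,M,P,Q))
E
```

```text
[ 0.5543 -0.3656  0.0203]
up .1 [-0.0865 -0.0501 -0.0001] up.13 back [-0.1348 -0.0266 -0.0037]
0.1 [0.5377 0.2152 0.1301] [ -0.2528   0.2168   0.4885 -21.1892 -28.3921   4.1434] [ -0.118    0.2434   0.4921 -21.1892 -28.3921   4.1434]
0.045 [0.5373 0.2288 0.0768] [ -0.2104   0.2499   0.5    -21.1892 -28.3921   4.1434] [ -0.0756   0.2765   0.5036 -21.1892 -28.3921   4.1434]
```

step_arm:
  targets: [-0.017,-0.01,0,0,0,0,255,-0.06,-0.03,0,0,0,0,255,-0.11,-0.04,0,0,0,0,255,-0.135,-0.027,-0.004,0,0,0,255,-0.148,0.01,0.06,-3,-4,0.6,255,-0.162,0.04,0.12,-6,-8,1.2,255,-0.176,0.07,0.18,-9,-12,1.8,255,-0.19,0.1,0.24,-12,-16,2.4,255,-0.205,0.13,0.3,-15,-20,3,255,-0.22,0.16,0.36,-18,-24,3.6,255,-0.235,0.19,0.42,-21,-28.4,4.1,255,-0.2528,0.2168,0.4885,-21.2,-28.4,4.1,255,-0.2528,0.2168,0.4885,-21.2,-28.4,4.1,255,-0.2528,0.2168,0.4885,-21.2,-28.4,4.1,255,-0.2528,0.2168,0.4885,-21.2,-28.4,4.1,255,-0.23,0.235,0.495,-21.2,-28.4,4.1,255,-0.21,0.25,0.5,-21.2,-28.4,4.1,255,-0.21,0.25,0.5,-21.2,-28.4,4.1,255,-0.21,0.25,0.5,-21.2,-28.4,4.1,255]

```text
time: 15.55
tool_pos: [0.538, 0.2281, 0.0768]
tcp_rot: [-1.202, 0.672, 0.907]
wrist_force: [0.1, 0.1, 0.3]
width: 0.276
```

Run:
```python
from h import *
from workcell import bot
c=bot.read_camera("scene");np.savez("s10.npz",**c);crop(c,250,150,80,60,10,"pics/s10.png")
c=bot.read_camera("scene");p,M,s=cur();print(p,s["time"],s["wrist_force"],s["width"])
P,Q=lay2(-.015,.0223,-.0044,30);print(P,rel(p,M,P,Q))
P,Q=lay2(-.015,.045,-.0044,30);print(P,rel(p,M,P,Q))
```

```text
[0.5386 0.2285 0.0777] 15.65 [ 0.2899 -0.5751 -0.3087] 0.27675713376105515
[0.5372 0.2344 0.0548] [ 0.0199  0.013  -0.     -0.0454  0.0525  0.1502]
[0.5373 0.2288 0.0768] [ 0.0002  0.0016  0.     -0.0454  0.0525  0.1502]
```

View pics/s10.png

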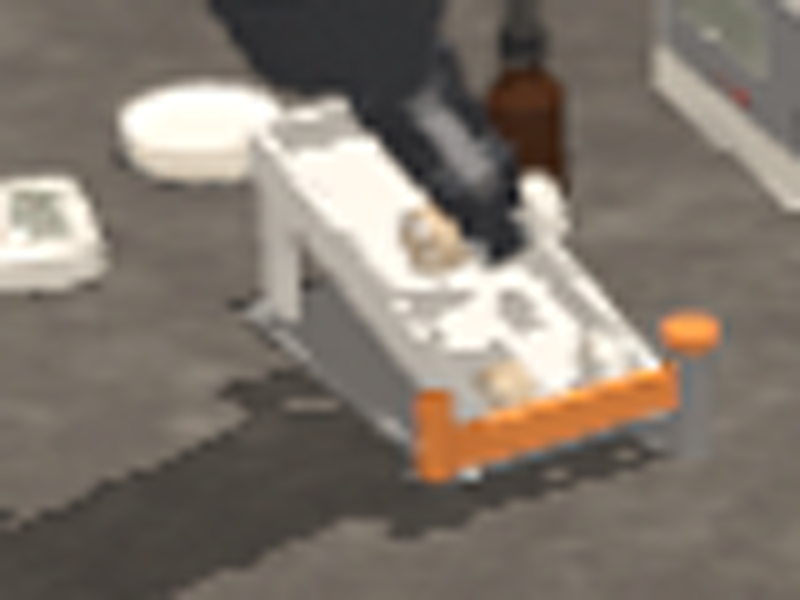

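Run:
```python
from h import *
s=load("s10.npz")
def S(x,y):return [250+(x+.5)/10-.5,150+(y+.5)/10-.5]
def pr(uv,z): return ((cast(s,uv,z)[0]-ORG)@RC*1000).round(1)
print("brown",pr(S(434,240),.070),"cap",pr(S(545,213),.070))
print("rest brown",pr(S(505,383),.030),"cap",pr(S(598,353),.030))
```

```text
brown [-22.9 -27.   70. ] cap [ 19.2 -29.2  70. ]
rest brown [-17.4 -63.   30. ] cap [ 20.3 -61.2  30. ]
```

step_arm:
  targets: [0.01,0.0065,0,0,0,0,255,0.02,0.013,0,0,0,0,255,0.02,0.013,0,0,0,0,255,0.02,0.013,0,0,0,0,180,0.02,0.013,0,0,0,0,130,0.02,0.013,0,0,0,0,130,0.01,0.0065,0,0,0,0,130,-0.02,-0.01,0,0,0,0,130,-0.06,-0.02,0,0,0,0,130,-0.1,-0.02,0,0,0,0,130,-0.1,-0.02,0,0,0,0,130]

```text
time: 17.02
tool_pos: [0.5071, 0.204, 0.1747]
tcp_rot: [-1.204, 0.665, 0.903]
wrist_force: [0.2, 0.7, 0.5]
width: 0.494
```

Run:
```python
from h import *
from workcell import bot
c=bot.read_camera("scene");np.savez("s11.npz",**c);crop(c,250,150,80,60,10,"pics/s11.png")
crop(c,340,210,80,60,10,"pics/s11b.png")
p,M,s=cur();print(p,s["time"],s["wrist_force"],s["width"])
dd=-.5;u=np.array([np.cos(np.radians(dd)),np.sin(np.radians(dd))]);g=np.array([*(np.array([.639,-.150])-.008*u),.020])
Q=pose(dd,30);pre=g-.1*Q[:,0];print(g,pre);print(rel(p,M,pre,Q))
```

```text
[0.5063 0.2039 0.1725] 17.075 [ 0.3342 -0.386  -0.0642] 0.4927916941171584
[ 0.631  -0.1499  0.02  ] [ 0.581  -0.1495  0.1066]
[ 0.0112 -0.068  -0.3607 -5.3797 13.5377  0.02  ]
```

View pics/s11.png

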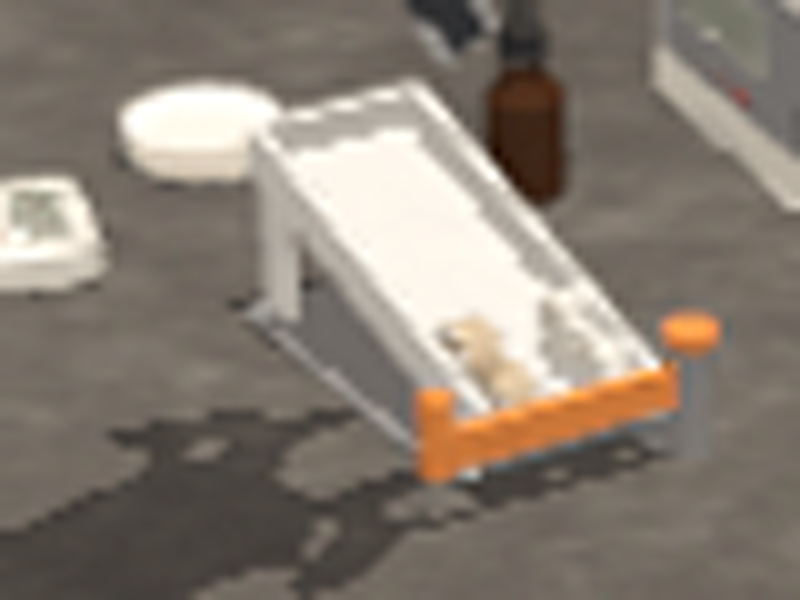

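View pics/s11b.png

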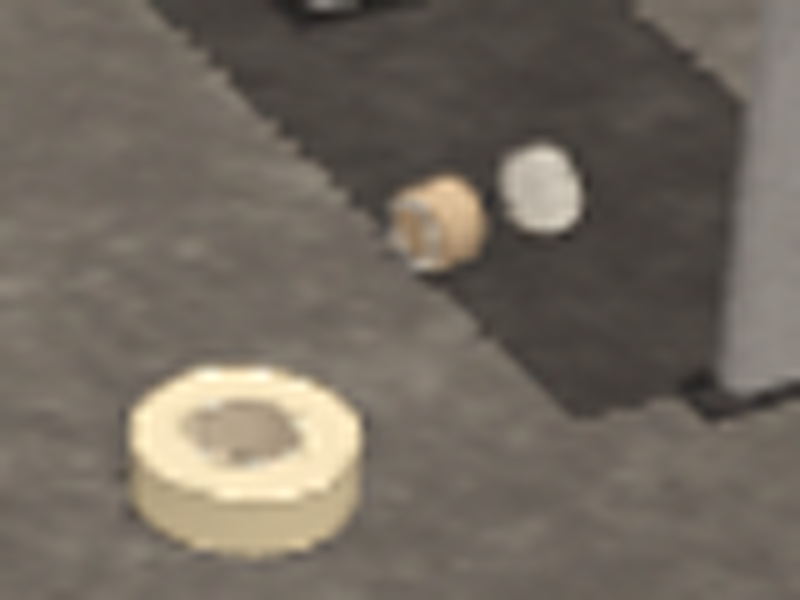

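step_arm:
  targets: [0.002,-0.012,-0.06,-1,2,0,130,0.004,-0.023,-0.12,-2,5,0,130,0.006,-0.034,-0.18,-3,7,0,130,0.008,-0.046,-0.24,-4,9,0,130,0.01,-0.057,-0.3,-5,12,0,130,0.011,-0.068,-0.361,-5.4,13.5,0,130,0.011,-0.068,-0.361,-5.4,13.5,0,130,0.011,-0.068,-0.361,-5.4,13.5,0,130]

```text
time: 18.08
tool_pos: [0.5786, -0.1495, 0.1019]
tcp_rot: [-1.405, 0.826, 0.815]
wrist_force: [0.3, 0.2, -0.0]
width: 0.487
```

Run:
```python
from h import *
from workcell import bot
c=bot.read_camera("scene");np.savez("s12.npz",**c);crop(c,320,170,120,90,6,"pics/s12.png")
p,M,s=cur();print(p,s["time"],s["wrist_force"],s["width"])
dd=-.5;u=np.array([np.cos(np.radians(dd)),np.sin(np.radians(dd))]);g=np.array([*(np.array([.639,-.150])-.008*u),.020])
Q=pose(dd,30);print(rel(p,M,g,Q))
```

```text
[ 0.5788 -0.1489  0.1023] 18.125 [-0.5266  0.567  -0.208 ] 0.4904755830216859
[ 0.0974 -0.0048 -0.0007  0.0632  0.0736 -0.4149]
```

View pics/s12.png

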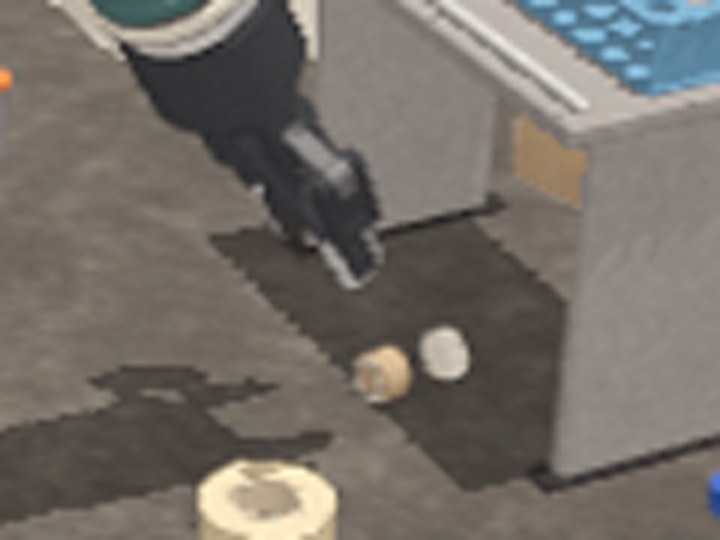

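step_arm:
  targets: [0,-0.005,-0.001,0,0,-0.4,130,0.04,-0.005,-0.001,0,0,-0.4,130,0.07,-0.005,-0.001,0,0,-0.4,130,0.097,-0.005,-0.001,0,0,-0.4,130,0.097,-0.005,-0.001,0,0,-0.4,130,0.097,-0.005,-0.001,0,0,-0.4,255,0.097,-0.005,-0.001,0,0,-0.4,255,0.097,-0.005,-0.001,0,0,-0.4,255,0.097,-0.005,-0.001,0,0,-0.4,255]

```text
time: 19.25
tool_pos: [0.6332, -0.1504, 0.0248]
tcp_rot: [-1.41, 0.824, 0.807]
wrist_force: [-1.9, 0.5, 3.9]
width: 0.268
```

Run:
```python
from h import *
from workcell import bot
c=bot.read_camera("scene");np.savez("s13.npz",**c);crop(c,340,190,80,60,10,"pics/s13.png")
p,M,s=cur();print(p,s["time"],s["wrist_force"],s["width"])
x=.639-p[0];print("mid ahead",x)
q=p+[-.07,0,.13]
print("up.02",M.T@[0,0,.02],"up,back",M.T@[-.1,0,.12])
for cl in(.1,.045): P,Q=lay2(.01,cl,-x,30);print(cl,P,rel(p,M,P,Q))
```

```text
[ 0.6333 -0.1504  0.0248] 19.3 [-3.1759  0.2462  4.5379] 0.27144388750028475
mid ahead 0.005657844133160617
up.02 [-0.0173 -0.01   -0.0001] up,back [-0.1539  0.0267 -0.0014]
0.1 [0.5358 0.2401 0.1364] [ -0.1485   0.0316   0.3892   5.3627 -13.6571   0.2212]
0.045 [0.5354 0.2537 0.0832] [ -0.1026   0.0587   0.4029   5.3627 -13.6571   0.2212]
```

View pics/s13.png

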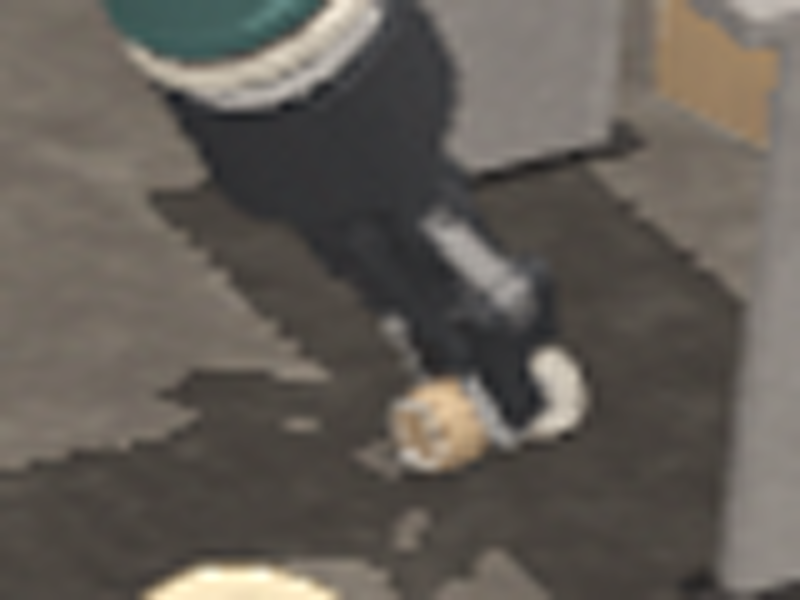

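step_arm:
  targets: [-0.009,-0.005,0,0,0,0,255,-0.0173,-0.01,0,0,0,0,255,-0.0173,-0.01,0,0,0,0,255]

```text
time: 19.68
tool_pos: [0.6338, -0.1506, 0.045]
tcp_rot: [-1.411, 0.824, 0.807]
wrist_force: [-0.2, -0.9, 0.7]
width: 0.272
```

Run:
```python
from h import *
from workcell import bot
c=bot.read_camera("scene");np.savez("s14.npz",**c);crop(c,340,190,80,60,10,"pics/s14.png")
p,M,s=cur();print(p,s["time"],s["wrist_force"],s["width"],s["q"])
```

```text
[ 0.6333 -0.1503  0.0443] 19.725 [ 0.5086 -0.2831 -0.317 ] 0.27263748991605363 [-0.3583  0.2056  2.1904  0.604   0.2994 -2.4602]
```

View pics/s14.png

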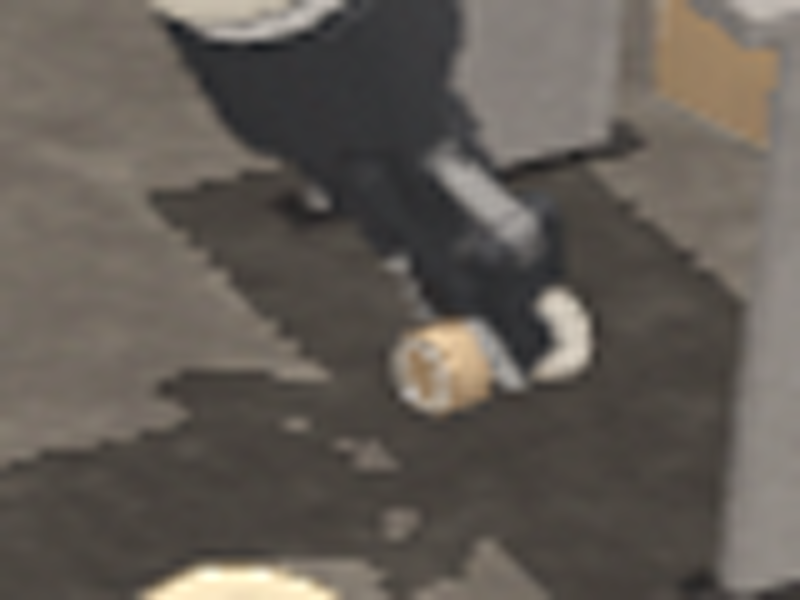

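Run:
```python
from h import *
s=load("s14.npz");p,M,_=cur();print(M,p)
s0=load("scene0.npz")
print("orig",cast(s0,[[384.92,231.24],[393.61,228.33]],.0125))
def S(x,y):return [340+(x+.5)/10-.5,190+(y+.5)/10-.5]
for z in(.028,.033,.037):
  print(z,cast(s,[S(443,366),S(565,333)],z))
d=load("s14.npz");P=cloud(s);hsv=cv2.cvtColor(s["frame"],cv2.COLOR_RGB2HSV)
for (u,v) in ((384,226),(385,226),(385,227),(384,228),(386,225),(397,222),(397,223),(396,224),(397,225)): print(u,v,P[v,u],hsv[v,u])
```

```text
[[ 0.4988 -0.8667  0.01  ]
 [-0.0079  0.007   0.9999]
 [-0.8667 -0.4989 -0.0034]] [ 0.6333 -0.1503  0.0443]
orig [[ 0.6231 -0.1484  0.0125]
 [ 0.6549 -0.1489  0.0125]]
0.028 [[ 0.6216 -0.1435  0.028 ]
 [ 0.6638 -0.1474  0.028 ]]
0.033 [[ 0.6165 -0.1497  0.033 ]
 [ 0.6584 -0.1536  0.033 ]]
0.037 [[ 0.6125 -0.1547  0.037 ]
 [ 0.6541 -0.1586  0.037 ]]
384 226 [ 0.6121 -0.1558  0.0382] [ 16  58 206]
385 226 [ 0.6118 -0.1606  0.0409] [ 17  79 223]
385 227 [ 0.6125 -0.1601  0.037 ] [ 17  85 182]
384 228 [ 0.6098 -0.1591  0.0339] [ 16  55 168]
386 225 [ 0.6159 -0.1598  0.0426] [ 17  81 214]
397 222 [ 0.656  -0.1602  0.0402] [ 18  27 207]
397 223 [ 0.6551 -0.1616  0.0378] [ 19  27 206]
396 224 [ 0.6428 -0.1718  0.0437] [ 19  27 178]
397 225 [ 0.6561 -0.1612  0.0304] [ 18  27 214]
```

Run:
```python
from h import *
p,M,s=cur()
print("back", M.T@[-.1,0,0.02],M.T@[-.1,.05,.1])
for cl in(.1,.05): P,Q=lay2(.01,cl,-.005,30);print(cl,P,rel(p,M,P,Q))
```

```text
back [-0.0672  0.0767 -0.0011] [-0.1369  0.0371  0.0487]
0.1 [0.5364 0.2401 0.1364] [ -0.1313   0.0407   0.3891   5.3742 -13.6561   0.1928]
0.05 [0.5361 0.2525 0.088 ] [ -0.0896   0.0653   0.4017   5.3742 -13.6561   0.1928]
```

step_arm:
  targets: [-0.033,0.038,0,0,0,0,255,-0.067,0.076,0,0,0,0,255,-0.1,0.06,0.02,0,0,0,255,-0.137,0.037,0.05,0,-1,0,255,-0.137,0.037,0.11,1,-3,0,255,-0.136,0.038,0.17,2,-5,0,255,-0.135,0.038,0.23,3,-7,0,255,-0.134,0.039,0.29,4,-9,0,255,-0.132,0.04,0.35,5,-12,0,255,-0.1313,0.0407,0.389,5.4,-13.7,0.2,255,-0.1313,0.0407,0.389,5.4,-13.7,0.2,255,-0.1313,0.0407,0.389,5.4,-13.7,0.2,255,-0.11,0.053,0.395,5.4,-13.7,0.2,255,-0.09,0.065,0.4015,5.4,-13.7,0.2,255,-0.09,0.065,0.4015,5.4,-13.7,0.2,255,-0.09,0.065,0.4015,5.4,-13.7,0.2,255]

```text
time: 21.72
tool_pos: [0.5365, 0.2517, 0.089]
tcp_rot: [-1.201, 0.672, 0.908]
wrist_force: [0.6, 0.5, -0.5]
width: 0.269
```

Run:
```python
from h import *
from workcell import bot
c=bot.read_camera("scene");np.savez("s15.npz",**c);crop(c,250,150,80,60,10,"pics/s15.png")
c=bot.read_camera("top");np.savez("t15.npz",**c);crop(c,230,170,80,60,10,"pics/t15.png")
p,M,s=cur();print(p,s["time"],s["wrist_force"],s["width"],s["q"])
P,Q=lay2(.01,.0275,-.005,30);print(P,rel(p,M,P,Q))
```

```text
[0.5371 0.2522 0.0899] 21.825 [-0.2256  0.0924 -0.3844] 0.2702633079746957 [ 0.3806  0.      2.3324  0.1259  0.2343 -1.2634]
[0.5359 0.2581 0.0662] [ 0.0207  0.0131 -0.0003 -0.0886  0.0878  0.0935]
```

View pics/s15.png

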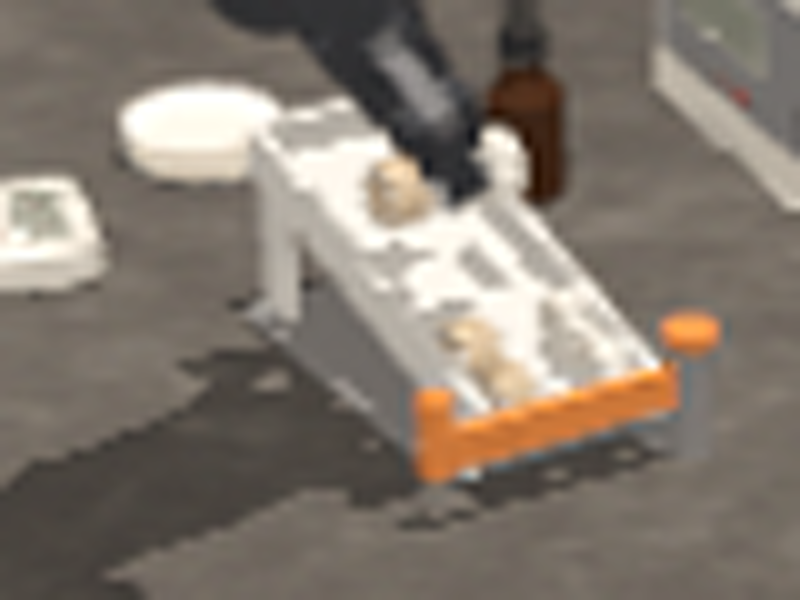

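View pics/t15.png

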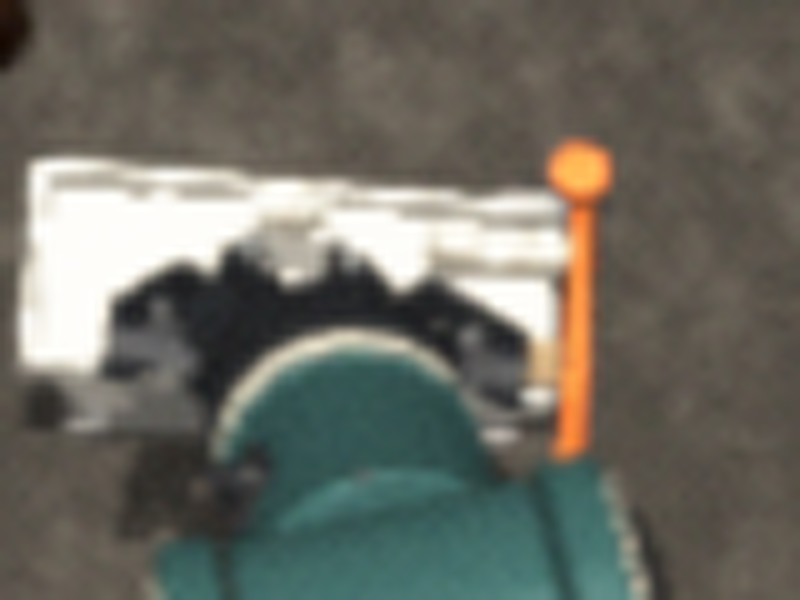

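Run:
```python
from h import *
s=load("s15.npz");t=load("t15.npz")
def S(x,y):return [250+(x+.5)/10-.5,150+(y+.5)/10-.5]
def T(x,y):return [230+(x+.5)/10-.5,170+(y+.5)/10-.5]
def pr(c,uv,z): return ((cast(c,uv,z)[0]-ORG)@RC*1000).round(1)
print("brown",pr(s,S(398,190),.078),"cap",pr(s,S(502,162),.078))
print("top: cap far end",pr(t,T(300,180),.078),"wall far outer there",pr(t,T(240,170),.057),pr(t,T(400,185),.042),"piv",pr(t,T(581,167),.047))
```

```text
brown [-22.   -1.2  78. ] cap [19.  -0.9 78. ]
top: cap far end [28.9 -2.3 78. ] wall far outer there [37.2 20.3 57. ] [ 37.  -30.5  42. ] piv [ 43.1 -90.3  47. ]
```

step_arm:
  targets: [0.01,0.007,0,0,0,0,255,0.02,0.014,0,0,0,0,255,0.02,0.014,0,0,0,0,255,0.02,0.014,0,0,0,0,255]

```text
time: 22.32
tool_pos: [0.5351, 0.259, 0.0652]
tcp_rot: [-1.202, 0.67, 0.908]
wrist_force: [4.8, 0.3, -0.0]
width: 0.268
```

Run:
```python
from h import *
from workcell import bot
c=bot.read_camera("scene");np.savez("s16.npz",**c);crop(c,250,150,80,60,10,"pics/s16.png")
p,M,s=cur();print(p,s["time"],s["wrist_force"],s["width"])
```

```text
[0.5351 0.259  0.0653] 22.375 [ 4.948   0.0107 -0.6096] 0.2707700194687289
```

View pics/s16.png

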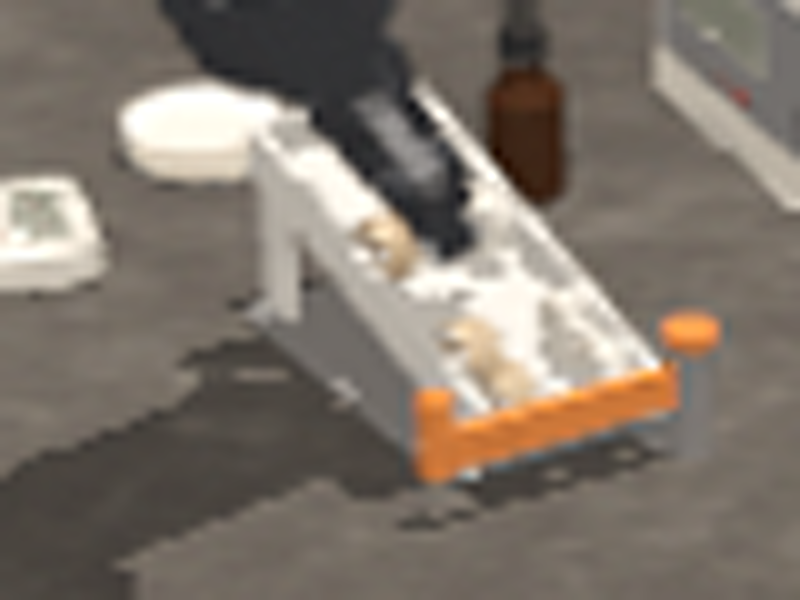

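step_arm:
  targets: [0.001,-0.002,0,0,0,0,255,0.001,-0.002,0,0,0,0,255]

```text
time: 22.62
tool_pos: [0.5353, 0.2585, 0.0641]
tcp_rot: [-1.201, 0.674, 0.91]
wrist_force: [0.2, 1.0, -0.1]
width: 0.271
```

step_arm:
  targets: [0,0,0,0,0,0,180,0,0,0,0,0,0,130,0,0,0,0,0,0,130,-0.01,-0.0065,0,0,0,0,130,-0.04,-0.02,0,0,0,0,130,-0.08,-0.03,0,0,0,0,130,-0.14,-0.03,0,0,0,0,130,-0.14,-0.03,0,0,0,0,130]

```text
time: 23.62
tool_pos: [0.4952, 0.2239, 0.2053]
tcp_rot: [-1.202, 0.66, 0.902]
wrist_force: [-0.2, 0.1, -0.4]
width: 0.492
```

Run:
```python
from h import *
from workcell import bot
c=bot.read_camera("scene");np.savez("s17.npz",**c);crop(c,250,150,80,60,10,"pics/s17.png")
p,M,s=cur();print(p,s["time"],s["wrist_force"],s["width"])
```

```text
[0.4943 0.2237 0.2021] 23.675 [ 0.1011  0.0678 -0.4625] 0.4882820033826402
```

View pics/s17.png

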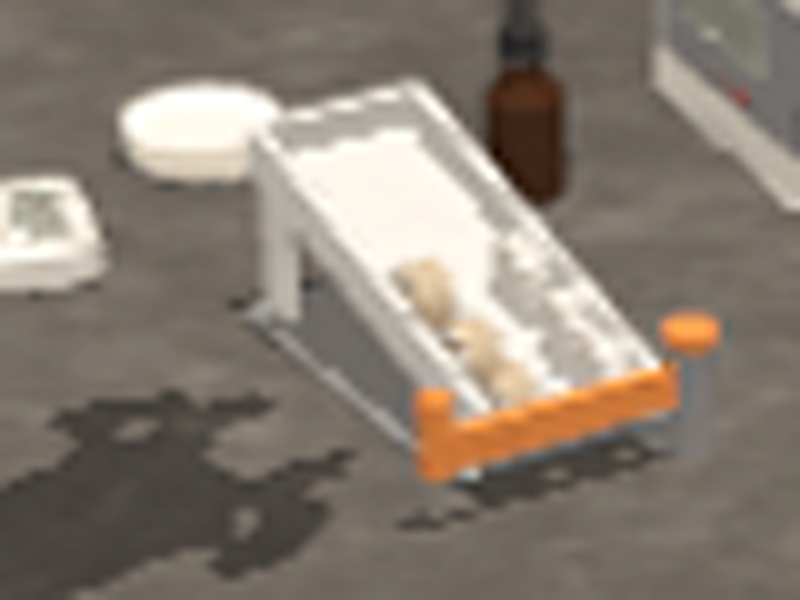

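step_arm:
  targets: [0,0,-0.06,0,0,0,130,0,0,-0.12,0,0,0,130,0,0,-0.18,0,0,0,130,0,0,-0.24,0,0,0,130,0,0,-0.24,0,0,0,130,0,0,-0.24,0,0,0,130]

```text
time: 24.42
tool_pos: [0.4987, -0.0095, 0.1359]
tcp_rot: [-1.198, 0.675, 0.91]
wrist_force: [1.2, 0.6, 0.1]
width: 0.485
```

Run:
```python
from h import *
from workcell import bot
c=bot.read_camera("scene");np.savez("s18.npz",**c);cv2.imwrite("pics/s18.png",c["frame"][:,:,::-1])
t=bot.read_camera("top");np.savez("t18.npz",**t);crop(t,220,160,100,75,8,"pics/t18.png")
def pr(c,uv,z): return ((cast(c,uv,z)[0]-ORG)@RC*1000).round(1)
def S(x,y):return [250+(x+.5)/10-.5,150+(y+.5)/10-.5]
for q,z in(((512,385),.031),((477,345),.037),((427,290),.043)): print(pr(c,S(*q),z))
def T(x,y):return [220+(x+.5)/8-.5,160+(y+.5)/8-.5]
p,M,s=cur();print(p,s["time"])
```

```text
[-17.1 -67.2  31. ]
[-18.  -45.7  37. ]
[-17.5 -11.1  43. ]
[ 0.499  -0.0077  0.1367] 24.525
```

View pics/t18.png

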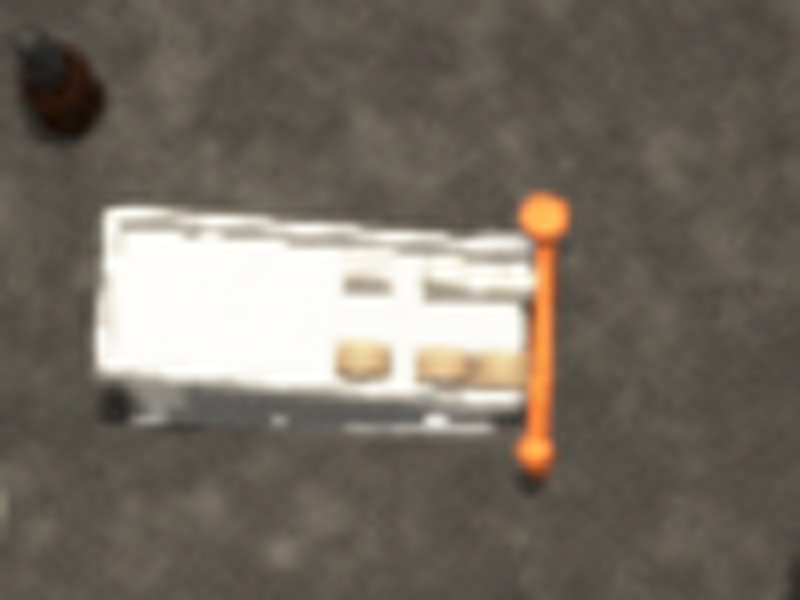

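View pics/s18.png

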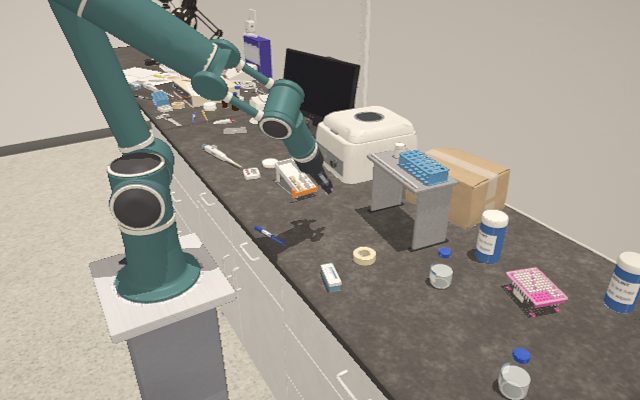

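step_arm:
  targets: [0,0,0,0,0,0,130,0,0,0,0,0,0,130,0,0,0,0,0,0,130]

```text
time: 24.9
tool_pos: [0.4994, -0.008, 0.1375]
tcp_rot: [-1.203, 0.671, 0.911]
wrist_force: [0.5, 0.1, -0.7]
width: 0.489
```

Run:
```python
from h import *
from workcell import bot
t=bot.read_camera("top");np.savez("t19.npz",**t);crop(t,255,180,40,35,20,"pics/t19.png")
c=bot.read_camera("scene");np.savez("s19.npz",**c);crop(c,280,165,45,35,16,"pics/s19.png")
```

```text
(no output)
```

View pics/t19.png

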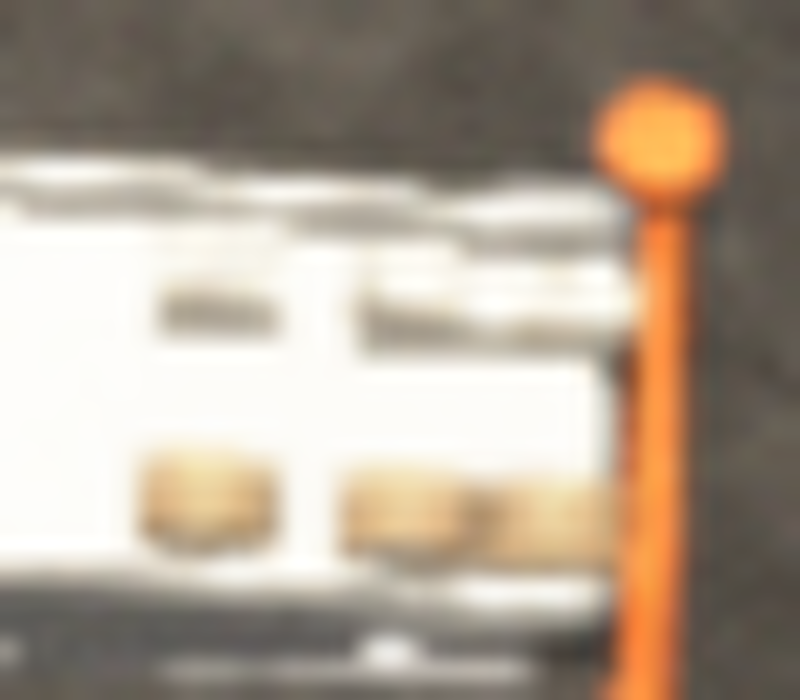

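View pics/s19.png

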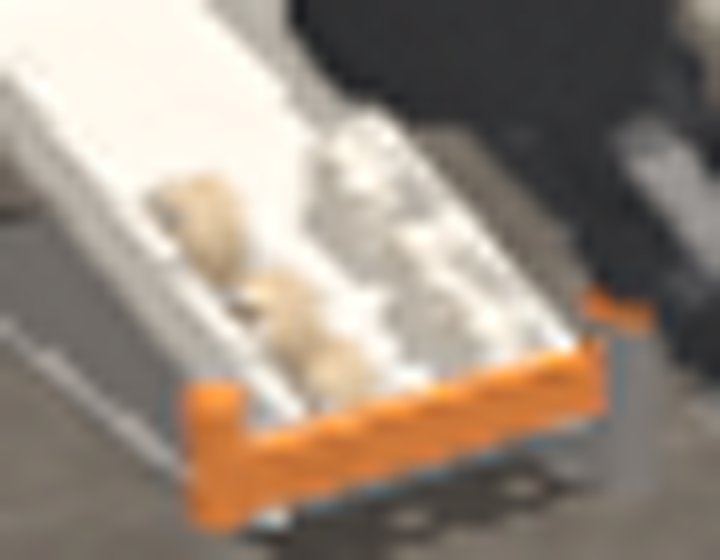

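Run:
```python
from h import *
from workcell import bot
t=load("t19.npz");s=load("s19.npz")
def T(x,y):return [255+(x+.5)/20-.5,180+(y+.5)/20-.5]
def S(x,y):return [280+(x+.5)/16-.5,165+(y+.5)/16-.5]
def pr(c,uv,z): return ((cast(c,uv,z)[0]-ORG)@RC*1000).round(1)
for q,z in(((208,497),.045),((405,515),.037),((545,520),.031)): print("t brown",pr(t,T(*q),z))
for q,z in(((218,312),.045),((420,322),.037)): print("t cap shade",pr(t,T(*q),z))
for q,z in(((205,225),.045),((285,305),.037),((340,370),.031)): print("s brown",pr(s,S(*q),z))
for q,z in(((365,155),.045),((430,245),.037),((500,305),.031)): print("s cap",pr(s,S(*q),z))
# height above floor from depth, averaged in chute coordinates
for nm,c in(("t",t),("s",s)):
    P=((cloud(c).reshape(-1,3)-ORG)@RC)*1000
    h=(P[:,2]-37-P[:,1]*np.tan(.25))*np.cos(.25)
    for x0 in(-20,-10,0,10,20,28):
        row=[]
        for y0 in range(-84,20,8):
            k=(abs(P[:,0]-x0)<4)&(abs(P[:,1]-y0)<4.1)&(P[:,2]>0);row.append(np.median(h[k]).round(0) if k.sum()>1 else np.nan)
        print(nm,x0,row)
```

```text
t brown [-19.  -18.1  45. ]
t brown [-19.7 -49.6  37. ]
t brown [-18.7 -72.1  31. ]
t cap shade [ 12.1 -18.4  45. ]
t cap shade [ 13.  -50.7  37. ]
s brown [-19.3 -15.1  45. ]
s brown [-16. -43.  37.]
s brown [-15.5 -64.8  31. ]
s cap [26.6 -4.3 45. ]
s cap [ 24.2 -35.4  37. ]
s cap [ 28.3 -57.5  31. ]
t -20 [np.float64(23.0), np.float64(24.0), np.float64(24.0), np.float64(21.0), np.float64(25.0), np.float64(22.0), np.float64(7.0), np.float64(10.0), np.float64(26.0), np.float64(22.0), np.float64(18.0), np.float64(1.0), np.float64(-2.0)]
t -10 [np.float64(21.0), np.float64(-1.0), np.float64(-1.0), np.float64(1.0), nan, np.float64(6.0), np.float64(-2.0), np.float64(-1.0), np.float64(12.0), np.float64(21.0), np.float64(2.0), np.float64(1.0), np.float64(1.0)]
t 0 [np.float64(20.0), np.float64(3.0), np.float64(4.0), np.float64(-1.0), np.float64(-1.0), np.float64(-1.0), np.float64(-1.0), np.float64(3.0), np.float64(-2.0), np.float64(-4.0), np.float64(1.0), np.float64(-1.0), np.float64(1.0)]
t 10 [np.float64(20.0), np.float64(2.0), np.float64(2.0), np.float64(3.0), np.float64(4.0), np.float
[... 995 characters left out ...]
1.0), np.float64(-1.0), nan, nan, np.float64(-3.0), np.float64(-1.0), nan, nan]
s 10 [np.float64(6.0), np.float64(17.0), np.float64(6.0), np.float64(11.0), np.float64(11.0), np.float64(7.0), np.float64(-2.0), np.float64(11.0), np.float64(12.0), np.float64(3.0), np.float64(0.0), np.float64(-3.0), np.float64(-2.0)]
s 20 [np.float64(17.0), np.float64(22.0), nan, np.float64(19.0), np.float64(20.0), nan, nan, np.float64(11.0), np.float64(-4.0), np.float64(20.0), nan, nan, np.float64(-1.0)]
s 28 [np.float64(9.0), np.float64(-8.0), np.float64(-2.0), nan, nan, np.float64(15.0), np.float64(12.0), np.float64(13.0), np.float64(9.0), np.float64(10.0), np.float64(15.0), np.float64(8.0), np.float64(10.0)]
```

Run:
```python
from h import *
p,M,s=cur();print(p)
for y,cl in((.032,.1),(.032,.018)): P,Q=lay(y,cl);print(P,rel(p,M,P,Q))
```

```text
[ 0.4994 -0.0084  0.1375]
[0.5408 0.2623 0.1421] [ 0.0787 -0.0114  0.2621  0.034   0.0765 29.9583]
[0.5402 0.2825 0.0626] [ 0.1497  0.0296  0.262   0.034   0.0765 29.9583]
```

step_arm:
  targets: [-0.02,-0.01,0.06,0,0,8,255,-0.02,-0.02,0.12,0,0,15,255,0,-0.02,0.18,0,0,23,255,0.04,-0.015,0.24,0,0,30,255,0.0787,-0.0114,0.262,0,0,30,255,0.0787,-0.0114,0.262,0,0,30,255,0.0787,-0.0114,0.262,0,0,30,255,0.1,0.001,0.262,0,0,30,255,0.125,0.015,0.262,0,0,30,255,0.148,0.0286,0.262,0,0,30,255,0.148,0.0286,0.262,0,0,30,255,0.148,0.0286,0.262,0,0,30,255]

```text
time: 26.5
tool_pos: [0.5415, 0.2808, 0.0662]
tcp_rot: [-1.039, 1.01, 1.339]
wrist_force: [0.9, -0.1, 0.0]
width: 0.001
```

Run:
```python
from h import *
from workcell import bot
c=bot.read_camera("scene");np.savez("s20.npz",**c);crop(c,250,150,80,60,10,"pics/s20.png")
c=bot.read_camera("scene")
p,M,s=cur();print(p,s["time"],s["wrist_force"],s["width"])
P,Q=lay(.032,.018);print(P,rel(p,M,P,Q))
```

```text
[0.542  0.2812 0.0666] 26.6 [ 0.121  -0.0454  0.5311] -0.004869324412617831
[0.5402 0.2825 0.0626] [ 0.0042  0.0017  0.0003 -0.0193  0.1287  0.1568]
```

View pics/s20.png

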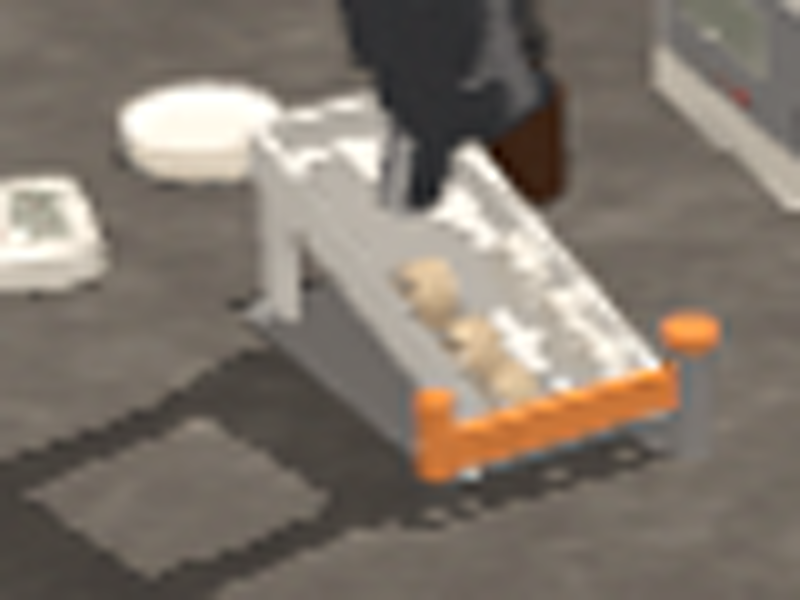

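step_arm:
  targets: [0.004,0.0015,0,0,0,0,255,0.004,0.0015,-0.006,0,0,0,255,0.004,0.0015,-0.012,0,0,0,255,0.004,0.0015,-0.017,0,0,0,255,0.004,0.0015,-0.021,0,0,0,255,0.004,0.0015,-0.024,0,0,0,255,0.004,0.0015,-0.027,0,0,0,255]

```text
time: 27.48
tool_pos: [0.5396, 0.2562, 0.0537]
tcp_rot: [-1.039, 1.012, 1.341]
wrist_force: [0.4, -0.6, 0.4]
width: 0.002
```

Run:
```python
from h import *
from workcell import bot
c=bot.read_camera("scene");np.savez("s21.npz",**c);crop(c,250,150,80,60,10,"pics/s21.png")
p,M,s=cur();print(p,s["time"],s["wrist_force"],(p-ORG)@RC)
```

```text
[0.5396 0.2559 0.0536] 27.525 [ 0.3214 -0.2413 -0.6152] [-0.0014  0.0009  0.0536]
```

View pics/s21.png

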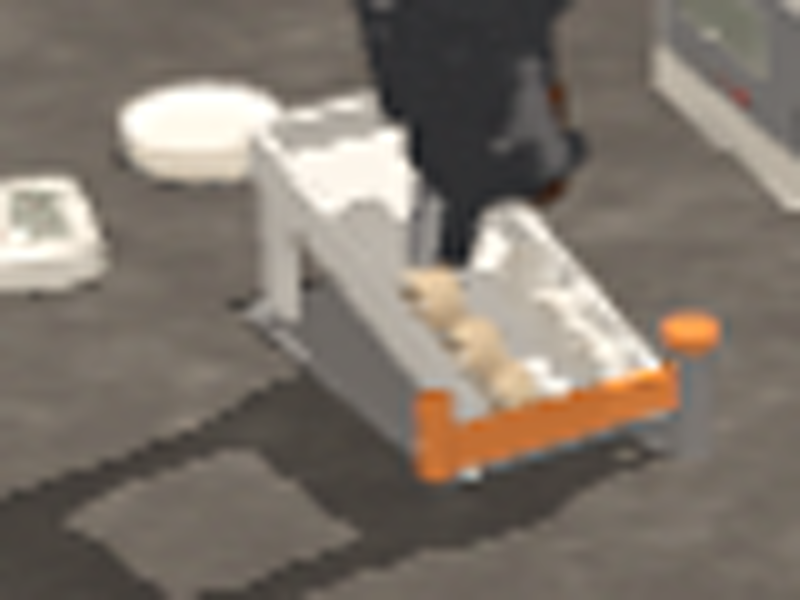

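step_arm:
  targets: [0,0,-0.002,0,0,0,255,0,0,-0.004,0,0,0,255,0,0,-0.004,0,0,0,255]

```text
time: 27.9
tool_pos: [0.5397, 0.2526, 0.0529]
tcp_rot: [-1.039, 1.012, 1.341]
wrist_force: [0.0, 1.3, 0.7]
width: 0.002
```

Run:
```python
from h import *
from workcell import bot
c=bot.read_camera("scene");np.savez("s22.npz",**c);crop(c,280,165,45,35,16,"pics/s22.png")
p,M,s=cur();print(p,s["time"],s["wrist_force"],(p-ORG)@RC)
```

```text
[0.5397 0.2526 0.0529] 27.95 [-0.6481  0.9438  0.8302] [-0.0014 -0.0024  0.0529]
```

View pics/s22.png

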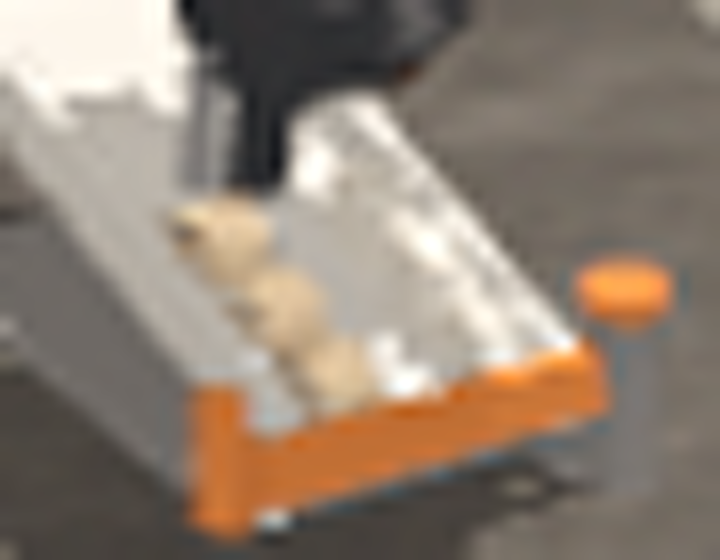

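step_arm:
  targets: [0,0,-0.002,0,0,0,255,0,0,-0.003,0,0,0,255,0,0,-0.003,0,0,0,255]

```text
time: 28.32
tool_pos: [0.5397, 0.2496, 0.052]
tcp_rot: [-1.039, 1.012, 1.341]
wrist_force: [-0.9, 2.0, -0.3]
width: -0.005
```

Run:
```python
from h import *
from workcell import bot
c=bot.read_camera("scene");np.savez("s23.npz",**c);crop(c,280,165,45,35,16,"pics/s23.png")
p,M,s=cur();print(p,s["time"],s["wrist_force"],(p-ORG)@RC)
```

```text
[0.5397 0.2495 0.052 ] 28.375 [-0.9915  2.4916  0.438 ] [-0.0015 -0.0054  0.052 ]
```

View pics/s23.png

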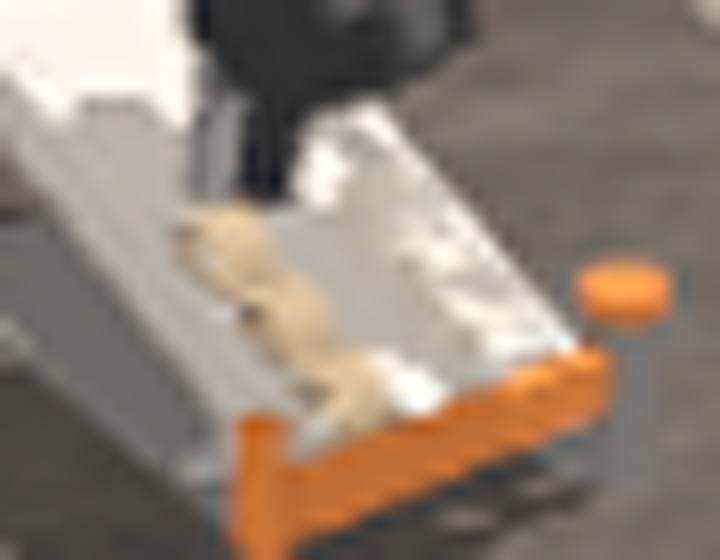

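step_arm:
  targets: [0,0,0.01,0,0,0,255,0,0,0.02,0,0,0,255,-0.03,0,0.02,0,0,0,255,-0.08,0,0.02,0,0,0,255,-0.1,0,0.02,0,0,0,255,-0.1,0,0.02,0,0,0,255]

```text
time: 29.12
tool_pos: [0.5415, 0.2444, 0.1558]
tcp_rot: [-1.041, 1.008, 1.338]
wrist_force: [0.5, 0.3, 0.0]
width: 0.0
```

Run:
```python
from h import *
from workcell import bot
c=bot.read_camera("scene");np.savez("s24.npz",**c);crop(c,280,165,45,35,16,"pics/s24.png")
c=bot.read_camera("scene")
p,M,s=cur();print(p,s["time"],s["wrist_force"],(p-ORG)@RC)
for P in([.5185,.07,.15],[.5185,.07,.036]):print(rel(p,M,P,pose(0,0)))
```

```text
[0.5392 0.2441 0.1526] 29.225 [-0.4436 -0.0678  0.0205] [-0.0021 -0.0109  0.1526]
[-0.0405  0.0256 -0.1687  1.5882 14.3695 -0.3502]
[ 0.0699  0.0253 -0.197   1.5882 14.3695 -0.3502]
```

View pics/s24.png

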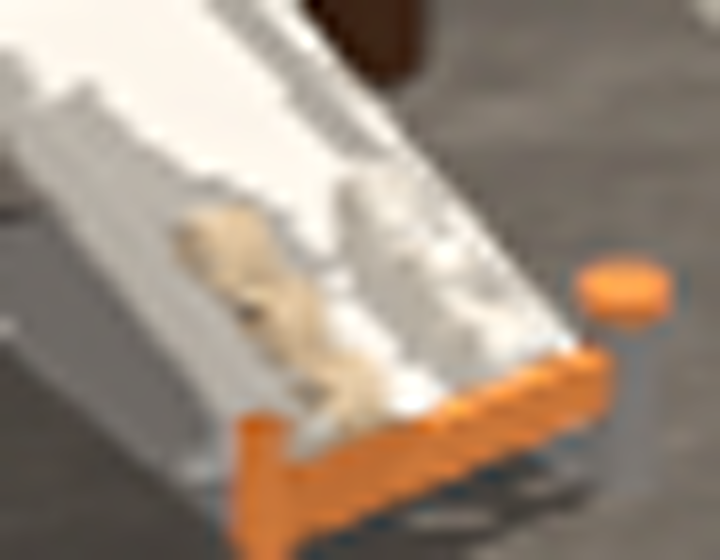

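step_arm:
  targets: [-0.04,0.01,-0.06,0.5,5,0,255,-0.04,0.02,-0.12,1.2,10,-0.2,255,-0.04,0.0256,-0.169,1.6,14.4,-0.3,255,-0.04,0.0256,-0.169,1.6,14.4,-0.3,255,-0.01,0.0256,-0.177,1.6,14.4,-0.3,255,0.04,0.0255,-0.189,1.6,14.4,-0.3,255,0.07,0.0253,-0.197,1.6,14.4,-0.3,255,0.07,0.0253,-0.197,1.6,14.4,-0.3,255]

```text
time: 30.22
tool_pos: [0.5155, 0.0705, 0.033]
tcp_rot: [-1.206, 1.215, 1.215]
wrist_force: [-0.3, -0.2, -0.3]
width: 0.001
```

Run:
```python
from h import *
from workcell import bot
c=bot.read_camera("scene")
p,M,s=cur();print(p,s["time"],s["wrist_force"]);print(M)
```

```text
[0.5176 0.0706 0.0352] 30.275 [ 0.8032 -0.5514  0.6663]
[[-0.004  -1.     -0.0002]
 [ 0.0001 -0.0002  1.    ]
 [-1.      0.004   0.0001]]
```

step_arm:
  targets: [0,0,0.015,0,0,0,255,0,0,0.03,0,0,0,255,0,0,0.045,0,0,0,255,0,0,0.055,0,0,0,255,0,0,0.06,0,0,0,255,0,0,0.063,0,0,0,255,0,0,0.066,0,0,0,255,0,0,0.069,0,0,0,255,0,0,0.072,0,0,0,255,0,0,0.074,0,0,0,255,0,0,0.076,0,0,0,255,0,0,0.078,0,0,0,255,0,0,0.08,0,0,0,255,0,0,0.081,0,0,0,255,0,0,0.081,0,0,0,255]

```text
time: 32.15
tool_pos: [0.5193, 0.1506, 0.037]
tcp_rot: [-1.21, 1.21, 1.209]
wrist_force: [-1.2, -4.6, 0.7]
width: 0.002
```

Run:
```python
from h import *
from workcell import bot
c=bot.read_camera("scene");np.savez("s25.npz",**c);crop(c,280,165,45,35,16,"pics/s25.png")
p,M,s=cur();print(p,s["time"],s["wrist_force"])
```

```text
[0.5193 0.1506 0.037 ] 32.2 [-1.5335 -5.0818  1.9426]
```

View pics/s25.png

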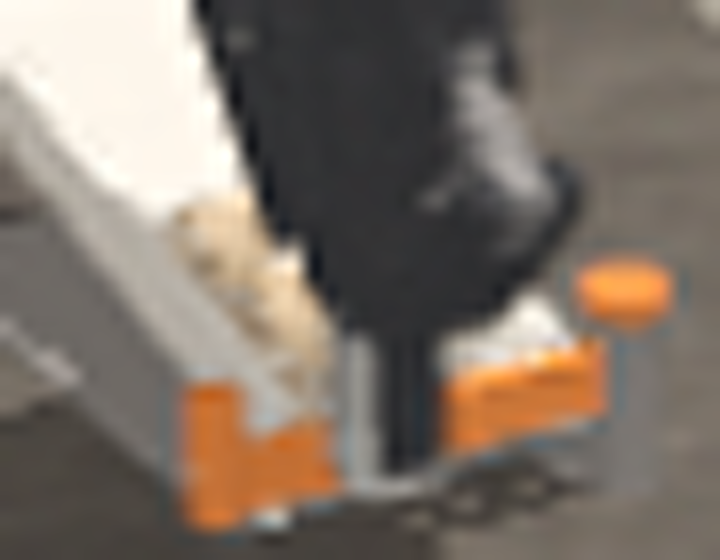

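Gate is back on its stop (force 5 N, same place). Retract and check from both cameras.

step_arm:
  targets: [0,0,-0.01,0,0,0,255,0,0,-0.03,0,0,0,255,-0.05,0,-0.06,0,0,0,255,-0.1,0,-0.1,0,0,0,255,-0.15,0,-0.15,0,0,0,255,-0.15,0,-0.2,0,0,0,255,-0.15,0,-0.22,0,0,0,255,-0.15,0,-0.22,0,0,0,255]

```text
time: 33.2
tool_pos: [0.5192, -0.0713, 0.1875]
tcp_rot: [-1.207, 1.21, 1.205]
wrist_force: [0.1, 0.9, -0.1]
width: -0.002
```

Run:
```python
from h import *
from workcell import bot
c=bot.read_camera("scene");np.savez("s26.npz",**c);crop(c,280,165,45,35,16,"pics/s26.png")
t=bot.read_camera("top");np.savez("t26.npz",**t);crop(t,255,180,40,35,20,"pics/t26.png")
p,M,s=cur();print(p,s["time"])
```

```text
[ 0.519  -0.0693  0.1869] 33.3
```

View pics/s26.png

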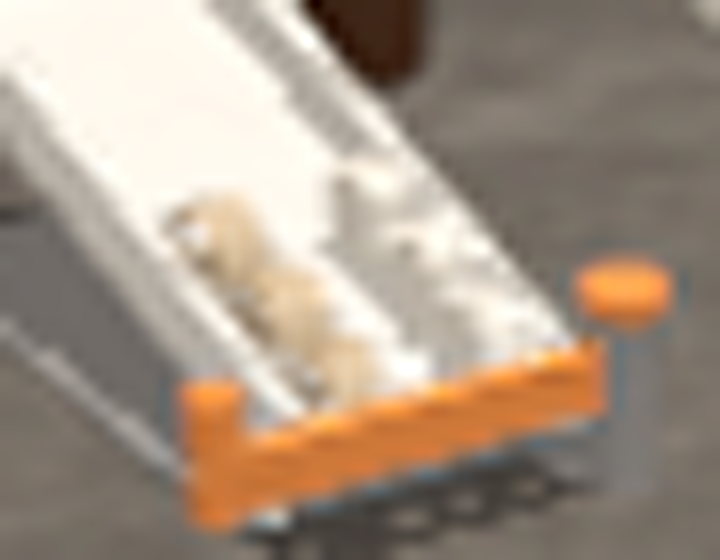

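View pics/t26.png

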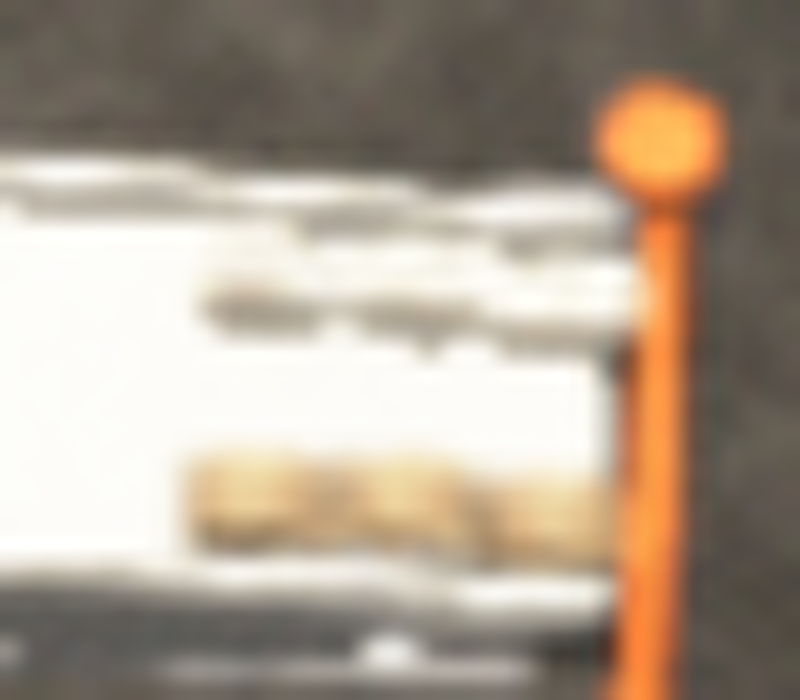

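Run:
```python
from h import *
t=load("t26.npz")
def T(x,y):return [255+(x+.5)/20-.5,180+(y+.5)/20-.5]
def pr(c,uv,z): return ((cast(c,uv,z)[0]-ORG)@RC*1000).round(1)
f=t["frame"][203:208,262:288].astype(int)
print((f[...,0]-f[...,2]).round())
print(f.sum(2))
for q,z in(((250,500),.043),((413,510),.037),((550,520),.031)): print("t",pr(t,T(*q),z))
```

```text
[[  5  13  40  65  69  65  67  69  63  54  60  61  62  66  63  59  37  25
   23  28  29  23  31  41 126 178]
 [  5  14  51  79  78  76  80  84  76  66  70  79  76  77  81  79  62  58
   64  64  61  60  70  75 136 177]
 [  6  15  54  79  82  80  80  82  77  70  75  83  81  81  86  82  65  69
   80  80  75  78  85  89 151 182]
 [  6  14  44  58  65  63  65  66  71  70  70  69  72  73  74  76  67  68
   80  86  78  81  85  91 156 180]
 [  8  11  26  31  34  32  36  36  37  40  28  33  44  40  39  47  49  56
   67  73  69  76  79  89 154 181]]
[[753 727 649 606 626 640 631 608 589 590 603 624 641 635 635 627 661 693
  708 707 710 715 673 515 396 472]
 [753 723 612 566 597 604 587 550 521 507 520 573 611 602 576 546 541 569
  603 625 644 643 591 491 429 472]
 [751 718 595 538 568 584 566 531 491 478 504 533 583 582 556 517 471 479
  542 585 606 590 555 487 476 478]
 [751 719 574 419 432 432 414 444 472 490 485 462 468 492 507 523 467 438
  508 551 584 572 533 484 481 485]
 [740 715 616 485 441 423 465 500 495 511 525 520 497 506 481 492 466 407
  434 455 474 497 482 455 489 474]]
t [-19.  -24.8  43. ]
t [-18.8 -50.9  37. ]
t [-18.7 -72.9  31. ]
```

Run:
```python
from h import *
def og(n,roi):
    c=load(n);hsv=cv2.cvtColor(c["frame"],cv2.COLOR_RGB2HSV);m=((hsv[...,0]<18)&(hsv[...,1]>150)&(hsv[...,2]>150))
    x,y,w,h=roi;v,u=np.nonzero(m[y:y+h,x:x+w]);return len(u),u.mean()+x,v.mean()+y
for n in("t4.npz","t18.npz","t26.npz"): print(n,"post",og(n,(278,212,20,12)),"all",og(n,(278,180,20,45)))
for n in("s3.npz","s19.npz","s26.npz","s24.npz"): print(n,og(n,(285,185,45,20)))
from workcell import bot
a=load("top0.npz")["frame"];c=bot.read_camera("top");d=np.abs(c["frame"].astype(int)-a).sum(2)
m=(d>90).astype(np.uint8);n,l,st,ce=cv2.connectedComponentsWithStats(m)
for i in range(1,n):
    if st[i,4]>6: print(st[i])
s=load("scene0.npz")["frame"];e=bot.read_camera("scene")["frame"];cv2.imwrite("pics/s27.png",e[:,:,::-1])
cv2.imwrite("pics/t27.png",c["frame"][:,:,::-1])
```

```text
t4.npz post (23, np.float64(286.69565217391306), np.float64(215.0)) all (102, np.float64(287.19607843137254), np.float64(200.95098039215685))
t18.npz post (23, np.float64(286.69565217391306), np.float64(215.0)) all (96, np.float64(287.21875), np.float64(201.54166666666666))
t26.npz post (24, np.float64(286.625), np.float64(214.95833333333334)) all (101, np.float64(287.15841584158414), np.float64(201.53465346534654))
s3.npz (116, np.float64(302.82758620689657), np.float64(191.6551724137931))
s19.npz (118, np.float64(302.7542372881356), np.float64(191.6864406779661))
s26.npz (117, np.float64(302.8290598290598), np.float64(191.64102564102564))
s24.npz (110, np.float64(304.7), np.float64(193.0))
[ 344  144   62   48 1585]
[355 181  32  16 233]
[351 188  34  18 193]
[265 190  44  29 234]
[338 197  13  14  73]
[446 196   9   8  46]
[264 203  21   6 109]
[441 205   7   7  37]
[378 209  17  28 145]
[372 210   7   6  38]
[309 214  28  59 425]
[338 216   6  11  47]
[    8   225   372   175 20034]
[343 224  41  14 150]
[ 93 252  13  16  93]
[332 256   5   6  17]
[329 263  19   7  53]
[310 273  14   7  49]
[ 41 286   4   6  10]
[318 351   8  11  45]
```

View pics/t27.png

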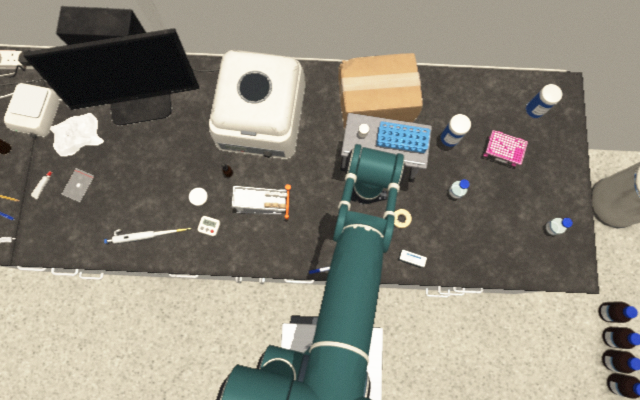

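Run:
```python
from workcell import bot
s=bot.read_state();print(s["time"],s["wrist_force"]);print(bot.finish_job())
```

```text
33.4 [-0.36421552 -0.15768668 -0.72500995]
the job is handed in; nothing more can be done
None
```

I shut the gate onto its stop, then laid vial_3, vial_2 and vial_1 crosswise in the chute. I handed the job in at 33.4 s with the gate shut and all three vials resting in a row against it.

**What went wrong:** vial_1 stopped about 8 mm short of the other two. When I nudged it down with the closed fingertips, I pushed the row too far and the gate opened slightly. I backed off and pushed the gate shut again until it met the stop with about 5 N at the same place as before. So the gate was briefly a little open after the vials were in, although it was first shut before any were laid.

**Last checks:**
- **Gate:** it matches its first shut position to within 0.1 pixel in both camera views.
- **Vials:** all three lie across the channel, evenly spaced. I measured their positions at about y = -73, -51 and -25 mm, against the expected -76, -52 and -27. The lowest vial is partly hidden by the gate, so its reading is the least certain.
- **Other things on the bench:** comparing top-camera pictures from before and after showed no movement of the reagent bottle, dropper bottle, slide carton, timer or petri dish. The arm partly covered the riser and the area by the tape roll in that picture. The roll looks unmoved by eye, but I did not check it beyond that.
- **Arm:** it is clear of everything, with the wrist force near zero.

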